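# Change over the dipping station in a top-maker's shop

## Robot

A 7-joint arm with a two-finger parallel gripper is mounted at the origin on the work surface. World frame = base frame: x ahead of the robot, y to its left, z up, the work surface at z = 0. Lengths are in m, angles in rad, forces in N, time in s.
With the tool pointing down it reaches from about 0.4 to 0.85 m from the base axis. Payload 10.4 kg.
Tool frame: the origin (TCP) lies midway between the tips of the shut fingers; the grasp point (between the pads) lies 19 mm behind it; z points along the fingers, y is the line along which they close (so a half turn about z gives the same grasp; the last joint's range is limited). The gripper opens to 85 mm and grips with 20 to 120 N. Pads are 22 mm wide; open, the fingers measure 114 mm over their backs; the gripper's body (76 mm by 85 mm) begins 54 mm behind the grasp point. The pads swing forward as they close: fully open they stand 13 mm farther back than shut.
Start: joints at [1.1, 0.332, -0.065, 1.46, 0.022, 1.35, -0.088], TCP at [0.271, -0.563, 0.231] pointing down, gripper open.
Joint ranges: [-2.6, 2.6], [-0.5, 2.12], [-1.47, 1.34], [0.16, 2.42], [-1.27, 4.41], [0.06, 2.06], [-2.6, 2.6]. Speed limits (rad/s): [2.22, 2.22, 2.79, 2.79, 3.14, 3.14, 3.14].

## Interface

Orientations are given as a unit quaternion [w, x, y, z].
In Python, from cell import arm, vision gives the robot as it stands.
- The arm moves only by the tool servo_tool, never from a script. Its arguments are lists of equal length, an entry for each row: "translation": the shift along the tool's x, y, z in m, a list of three; "spin": the turn about the tool's z in rad. A call has 1 to 12 rows; each row shifts and turns the commanded pose from where the row before left it, along the tool's axes as they then stand; what a row does not reach is not made up. A row lasts 1/8 s, in which the tool goes at most 62.5 mm and 10.7 degrees, less where a joint would pass 70% of its speed; a pose out of reach is approached as far as the arm can. A call with a gripper value outside its range is refused whole. "hand" is the opening, from 0 (shut) to 1 (fully open), set as the call begins (left out, the last holds). The fingers move at their own pace and stop on an object; "newtons" is the grip in N (left out, the last holds). Time passes only in rows, so rows that do not move let the fingers close. It gives the time, the measured TCP pose, the force, the opening and the grip force at its end, in the units of the state.
- arm.state(): the state, without advancing time (a new reading comes with each control period).
- vision.capture(name): name is "scene" or "side" or "wrist"; returns (picture, depth): 420x560x3 uint8, red, green, blue; 420x560 float32, m along the optical axis (not along the pixel's ray), 0 where there is no reading.
- vision.camera_info(name): a dict with "fx", "fy", "cx", "cy" (pixels), "extrinsics" (4x4, takes a point from world to camera coordinates). Camera axes: x right, y down, z forward; pixel columns grow to the right and rows downward; lengths in m; the calibration is good to about 2 mm. A picture is of the moment at which its call begins: read the wrist's pose just before it. camera_info takes no time and is no camera call; for the wrist camera it gives the pose at the moment of the call.
- arm.hand_in(): hands the job in; it is judged then, once.
The state is a dict: "t": time; "joint_positions": joint angles; "joint_vel": joint speeds; "tau": joint torques, N m; "eef_pos": TCP position; "tcp_rot": TCP orientation; "wrist_force": force on the tool from outside, world axes, zero at the start; "moment": the same for the moment, N m; "finger_gap": finger opening in m; "finger_force": force on a finger pad.
Only numpy, scipy, OpenCV 4.12 (cv2) and the standard library are available. Lean on these libraries where they do the work, as an engineer would, in place of code of your own. Each camera call takes 0.05 s, during which the arm holds its last target. There are 200 camera calls.

## Task

Hang every dipped top that is standing on the bench by its hook on the rail over the aluminium drip pan and let go of each; once all of them hang there, slide them along the rail past the brass band, so that they all hang freely over the slatted board. Load the next batch by tipping all the loose blanks from the carry tray into the slatted crate, and set the empty tray back down level on the bench, clear of the crate. The crate stays standing on the bench; leave the cracked green bowl alone.

Things in the scene. Friction and masses are not known exactly. Their poses are not given: they have to be found in the camera images.
- rail: fixed drying rail: a level round steel bar, 12 mm diameter, along the rail's y axis, its top 160 mm above the bench, 470 mm long, on a post at each end (y = -235, +235 mm) as tall as the bar. Origin on the bench under the bar's middle; x points across the bar away from the robot (turned by at most 0.1 rad). Hook on from the robot's side: bar into the mouth, then lower
- band (a point): the mark: the narrow brass band round the middle of the bar, on the bar's axis; flush, so hooks pass over it
- drip_pan: fixed shallow aluminium pan 100 x 190 mm, 12 mm high, under one half of the rail (either half, varying); axes parallel to the rail's, origin at its underside centre, 112 mm along the rail from the band
- slat_board: fixed board of wooden slats, 100 x 190 mm, 12 mm high, under the other half of the rail, where tops dry; axes parallel to the rail's, origin at its underside centre, 112 mm along the rail from the band
- hanger0: dipped top on its hanger, standing on the bench at the start; may be absent (None); all hangers alike, 0.1 to 0.25 kg. Origin: centre of the flat underside, z up. Maple body 60 mm diameter, top face at z = 44 mm. A steel strip, 24 mm wide (y), rises at x = -22 to -14 mm, runs over as a level arch (z = 106 to 114 mm, x = -22 to 22 mm) and ends in a lip at x = 14 to 22 mm reaching down to z = 91 mm
- hanger1: second hanger, same as hanger0: strip, arch and lip form a C-shaped hook; its mouth, 47 mm high between the body's top and the lip, opens towards the hanger's own +x (away from the robot at the start, within 0.5 rad). When hung, the arch rests on the bar, the bar lies between strip and lip right over the body, and the origin is about 54 mm above the bench. May be absent
- hanger2: third hanger, same as hanger0: on the arch, over the hanger's axis (x = y = 0), stands a wooden grip tab from z = 114 to 156 mm, 14 mm thick in x and 24 mm wide in y; pinch it across x from above. May be absent
- tray: loose plywood carry tray, 170 (x) by 140 (y) mm, 0.25 to 0.4 kg; origin at the centre of its underside, floor 6 mm thick. Walls up to z = 36 mm on both sides and at the +x end; the -x end is open. 2 to 4 blanks stand in it, their tops at z = 54 mm; they slide off when the open end is tipped down by about 50 degrees. The open end faces the robot at the start (within 0.3 rad)
- tray_bar (a point): middle of the tray's dark wooden handle bar, 88 mm above the tray's underside, over its centre; the bar runs along the tray's y between two side posts (y = -67, +67 mm), 18 mm thick in x, z = 76 to 100 mm; grip it across x from above
- tray_lip (a point): middle of the floor's edge at the tray's open end (x = -85 mm, z = 6 mm), where the blanks slide off; with the tray tipped by 50 degrees it is nearly straight below the bar, about 120 mm lower
- crate: loose slatted wooden crate, open on top, 170 x 170 mm, 85 mm high, walls and floor 7 mm, about 0.9 kg; origin at its underside centre. Empty at the start
- blank0_mid (a point): a turned maple blank, 44 mm diameter, 40 mm tall, with a tenon of 20 mm diameter and 8 mm height on top; about 0.05 kg; standing loose in the tray at the start; may be absent (None). This point is on its axis, 22 mm above its underside
- blank1_mid (a point): a turned maple blank, 44 mm diameter, 40 mm tall, with a tenon of 20 mm diameter and 8 mm height on top; about 0.05 kg; standing loose in the tray at the start; may be absent (None). This point is on its axis, 22 mm above its underside
- blank2_mid (a point): a turned maple blank, 44 mm diameter, 40 mm tall, with a tenon of 20 mm diameter and 8 mm height on top; about 0.05 kg; standing loose in the tray at the start; may be absent (None). This point is on its axis, 22 mm above its underside
- blank3_mid (a point): a turned maple blank, 44 mm diameter, 40 mm tall, with a tenon of 20 mm diameter and 8 mm height on top; about 0.05 kg; standing loose in the tray at the start; may be absent (None). This point is on its axis, 22 mm above its underside
- blank0: the same blank: centre of its underside, z along its axis towards the tenon
- blank1: the same blank: centre of its underside, z along its axis towards the tenon
- blank2: the same blank: centre of its underside, z along its axis towards the tenon
- blank3: the same blank: centre of its underside, z along its axis towards the tenon
- bowl: cracked green glazed bowl, 132 mm wide, 55 mm high, standing on the bench to the left of the waiting tops; leave it alone; origin at its underside centre
Not all that is in view belongs to the job. Leave any blue look-alike of the hanger2 alone.

How it is judged:
By the outcome, as a careful person would: the job done as asked, in the order asked, and still so for the second after the job is handed in, with the robot touching nothing.
Of hanger0, hanger1, hanger2 only 2 to 3 are there at a start; the rules pass over those that are not, and their reading is None.
Of blank0, blank1, blank2, blank3 only 2 to 4 are there at a start; the rules pass over those that are not, and their reading is None.
At some moment in a run one of tray, crate may be knocked a few centimetres aside while the robot is not near it.
It also fails if it takes over 210 s, if anything falls off the work surface, if the arm or the gripper's body presses on something with over 40 N, if the wrist force passes 120 N, or if a joint passes its speed limit or range.

## Working session

There is one attempt and no reset: what is moved stays moved. The work goes in short steps, Python scripts to look and compute and a tool call to move; the robot and the scene stay as the last step left them, time stands still between calls to the robot, and variables do not carry over. Pictures are saved under pics/ and viewed, at most 14 in all, crops included, and the job is handed in when it is done.

Besides the shell and the picture viewer there is one more tool, called after "Emit:" in YAML: its name, and indented under it one key for each argument. servo_tool: Moves the arm, as the interface text tells. Its arguments: {"type":"object","properties":{"translation":{"type":"array","items":{"type":"array","items":{"type":"number"}}},"spin":{"type":"array","items":{"type":"number"}},"hand":{"type":"number"},"newtons":{"type":"number"}},"required":["translation","spin"]}

```bash
ls; mkdir -p pics
cat > h.py <<'E'
import numpy as np, cv2
from cell import arm, vision
def cap(n):
    i=vision.camera_info(n); p,d=vision.capture(n); return p,d,i
def pts(d,i):
    v,u=np.mgrid[:d.shape[0],:d.shape[1]]
    P=np.stack([(u-i['cx'])/i['fx']*d,(v-i['cy'])/i['fy']*d,d],-1)
    E=np.array(i['extrinsics']); return (P-E[:3,3])@E[:3,:3]
E
python3 - <<'E'
from h import *
for n in ['scene','side']:
    p,d,i=cap(n); cv2.imwrite(f'pics/{n}0.png',p[:,:,::-1]); np.savez(f'{n}0.npz',p=p,d=d,E=i['extrinsics'],k=[i['fx'],i['fy'],i['cx'],i['cy']]); print(n,i)
print(arm.state())
E
```

```text
pics
scene {'fx': 413.08161073543874, 'fy': 413.08161073543874, 'cx': 283.13960049958143, 'cy': 211.06261131859043, 'extrinsics': array([[ 0.54720061,  0.8367889 ,  0.01886351, -0.30044698],
       [ 0.6547331 , -0.41389142, -0.63247013, -0.22582914],
       [-0.52143654,  0.3584386 , -0.77435503,  1.35159709],
       [ 0.        ,  0.        ,  0.        ,  1.        ]])}
side {'fx': 457.6766472297086, 'fy': 457.6766472297086, 'cx': 280.68910403981323, 'cy': 203.47084530288743, 'extrinsics': array([[-0.7285439 , -0.68494486, -0.00862175,  0.36958017],
       [-0.49452584,  0.53463009, -0.68528451,  0.3050028 ],
       [ 0.47399155, -0.49499617, -0.72822442,  1.04967594],
       [ 0.        ,  0.        ,  0.        ,  1.        ]])}
{'t': 0.1, 'joint_positions': array([ 1.10043696,  0.33279445, -0.06468902,  1.46086173,  0.02159401,
        1.34989622, -0.0885249 ]), 'joint_vel': array([-0.00038953, -0.00134446,  0.00095618, -0.00179203, -0.00061834,
       -0.00099852,  0.0011039 ]), 'tau': array([ 1.30335255e-03, -6.26741695e+01,  4.89564019e-02, -3.92427921e+01,
        1.62806857e-02,  6.89092063e-03, -9.40748919e-05]), 'eef_pos': array([ 0.27043909, -0.56308701,  0.23060224]), 'tcp_rot': array([-6.09829685e-04,  9.75045168e-01,  2.22005675e-01, -1.67226603e-04]), 'wrist_force': array([ 0.21849092, -0.28116678, -0.08869498]), 'moment': array([-0.01710431, -0.03087963,  0.02876694]), 'finger_force': 0.0, 'finger_gap': 0.08541079663550019}
```

View pics/scene0.png

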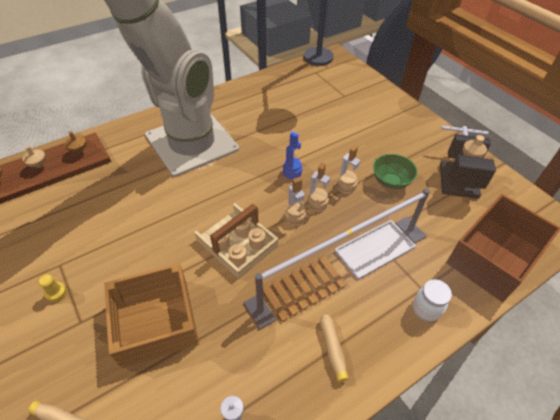

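View pics/side0.png

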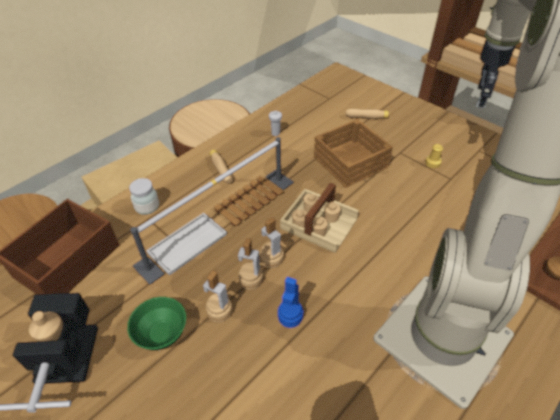

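The scene shows three hangers at px (295,205), (318,190) and (349,170), with the rail from (260,280) to (427,192). The pan is at (375,248), the slats at (305,290), the tray at (237,240) and the slatted crate at (150,310). The side view agrees. Next I fuse both depth maps into a top view.

```bash
cat >> h.py <<'E'
def top(names=('scene','side'),x0=.2,x1=.95,y0=-.5,y1=.55,s=.0015,zmin=-.01,zmax=.25,load=False):
    A=[];C=[]
    for n in names:
        p,d,i=cap(n); P=pts(d,i); m=(d>0); A.append(P[m]);C.append(p[m])
    A=np.vstack(A);C=np.vstack(C); return A,C
E
python3 - <<'E'
from h import *
A,C=top(); np.savez('cloud0.npz',A=A,C=C)
m=(A[:,0]>.2)&(A[:,0]<.95)&(A[:,1]>-.5)&(A[:,1]<.5)&(A[:,2]<.25)
A=A[m];C=C[m]; o=np.argsort(A[:,2]);A=A[o];C=C[o]
s=.00125*1.4
im=np.zeros((int(.75/s),int(1.0/s),3),np.uint8)
r=((.95-A[:,0])/s).astype(int).clip(0,im.shape[0]-1); c=((.5-A[:,1])/s).astype(int).clip(0,im.shape[1]-1)
for dr in(0,1):
  for dc in(0,1): im[(r+dr).clip(0,im.shape[0]-1),(c+dc).clip(0,im.shape[1]-1)]=C[:,::-1]
for k in range(0,8):
    cv2.line(im,(0,int((.95-.2-.1*k)/s)),(6,int((.95-.2-.1*k)/s)),(255,255,255),2)
for k in range(0,10): cv2.line(im,(int(.1*k/s),0),(int(.1*k/s),6),(255,255,255),2)
cv2.imwrite('pics/top0.png',im); print(im.shape)
b=(abs(A[:,0]-.35)<.02)&(abs(A[:,1])<.3); print('bench z',np.percentile(A[b,2],[5,50,95]))
# dark/tall things
h=A[:,2]>.14
m=(h&(A[:,2]<.17)).astype(bool)
from scipy.cluster.hierarchy import fcluster,linkage
Q=A[m]; l=fcluster(linkage(Q,'single'),.012,'distance')
for k in np.unique(l):
    q=Q[l==k]
    if len(q)>8: print(len(q),q.min(0).round(3),q.max(0).round(3),q.mean(0).round(3),C[m][l==k].mean(0).astype(int))
E
```

```text
(428, 571, 3)
bench z [-0.00376471 -0.0005142   0.01078617]
1991 [ 0.622 -0.127  0.14 ] [0.658 0.358 0.169] [0.64  0.114 0.157] [174 164 160]
155 [0.276 0.191 0.14 ] [0.306 0.21  0.158] [0.291 0.201 0.151] [ 66  91 160]
150 [0.413 0.293 0.14 ] [0.436 0.318 0.159] [0.423 0.305 0.151] [140 102  63]
136 [0.421 0.179 0.141] [0.447 0.205 0.158] [0.433 0.192 0.152] [136  99  61]
154 [0.43  0.096 0.14 ] [0.451 0.122 0.158] [0.441 0.11  0.151] [130  94  58]
```

View pics/top0.png

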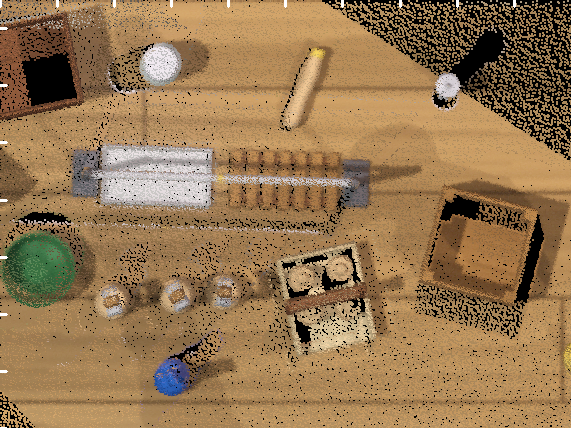

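The top view shows the pan on the +y half and the slats on −y. Three hangers stand in a row, the tray is at about (0.44, −0.07) and the crate at about (0.53, −0.34). Next come the exact fits.

```bash
cat >> h.py <<'E'
def rect(A,m):
    r=cv2.minAreaRect((A[m][:,:2]*1000).astype(np.float32)); b=cv2.boxPoints(r)
    return np.round(r[0],1),np.round(r[1],1),r[2]%90,b.round(0).tolist()
def near(A,x,y,r,z0,z1): return (np.hypot(A[:,0]-x,A[:,1]-y)<r)&(A[:,2]>z0)&(A[:,2]<z1)
E
python3 - <<'E'
from h import *
f=np.load('cloud0.npz');A,C=f['A'],f['C'].astype(int)
m=(A[:,2]>.145)&(A[:,2]<.17)&(abs(A[:,0]-.64)<.03)&(A[:,1]>-.1)&(A[:,1]<.33)
q=A[m]; 
for it in range(3):
    k=np.polyfit(q[:,1],q[:,0],1); q=q[abs(np.polyval(k,q[:,1])-q[:,0])<.006]
print('rail x=',k,'yaw',-np.arctan(k[0]),'top z',np.percentile(q[:,2],[50,90,98]))
Q=A[m];print('rail ends y', A[(A[:,2]>.14)&(A[:,2]<.17)&(abs(A[:,0]-.64)<.03)][:,1].min(),)
c=C[m]; br=(c[:,0]-c[:,2]>60); print('band',br.sum(),np.median(Q[br],0))
for x,y in [(.423,.305),(.433,.192),(.441,.11)]:
    print('tab top',rect(A,near(A,x,y,.03,.15,.17)),np.percentile(A[near(A,x,y,.03,.14,.17)][:,2],95))
    print(' arch',rect(A,near(A,x,y,.035,.104,.118)))
    m=near(A,x,y,.045,.035,.048); 
    (c,r)=cv2.minEnclosingCircle((A[m][:,:2]*1000).astype(np.float32)); print(' body',c,r)
dark=(C.sum(1)<260)
m=near(A,.43,-.07,.1,.093,.107); print('traybar',rect(A,m),np.percentile(A[m][:,2],[50,95]))
m=near(A,.44,-.07,.14,.032,.039); print('tray rim',rect(A,m))
m=near(A,.53,-.34,.15,.08,.09); print('crate',rect(A,m),np.median(A[m][:,2]))
for yy,n in ((.22,'pan'),(.0,'slat')):
    m=(abs(A[:,0]-.65)<.07)&(abs(A[:,1]-yy)<.12)&(A[:,2]>.006)&(A[:,2]<.016); print(n,np.percentile(A[m],[1,99],axis=0).round(3))
m=near(A,.42,-.1,.16,.045,.065);Q=A[m]
print('blank tops',len(Q)); 
import sys
l=__import__('scipy.cluster.hierarchy',fromlist=['fcluster']); L=l.fcluster(l.linkage(Q,'single'),.008,'distance')
for j in np.unique(L):
    if (L==j).sum()>6: print((L==j).sum(),Q[L==j].mean(0).round(3))
E
```

```text
rail x= [0.02734265 0.63669914] yaw -0.02733583794612534 top z [0.15781165 0.15995149 0.16114413]
rail ends y -1.3486720070231115
band 68 [0.64187037 0.11458817 0.1557991 ]
tab top (array([424.4, 305.4]), array([18.6, 25.5]), 15.778900146484375, [[412.0, 315.0], [419.0, 291.0], [437.0, 296.0], [430.0, 320.0]]) 0.15673751863443852
 arch (array([424.5, 305.9]), array([49.2, 28.9]), 17.976512908935547, [[397.0, 312.0], [406.0, 285.0], [452.0, 300.0], [443.0, 327.0]])
 body (424.9853820800781, 306.2957763671875) 28.389780044555664
tab top (array([434.4, 191.1]), array([16.6, 26.7]), 30.63673973083496, [[420.0, 198.0], [434.0, 175.0], [448.0, 184.0], [435.0, 207.0]]) 0.15689775058898187
 arch (array([434.4, 190.9]), array([47.8, 28.1]), 27.133724212646484, [[407.0, 193.0], [420.0, 168.0], [462.0, 189.0], [449.0, 214.0]])
 body (433.7498474121094, 190.0516357421875) 27.70629119873047
tab top (array([441. , 109.4]), array([25.3, 18.6]), 84.36280822753906, [[431.0, 98.0], [449.0, 96.0], [452.0, 121.0], [433.0, 123.0]]) 0.15629395731992363
 arch (array([440.4, 108.8]), array([25.2, 49.3]), 84
[... 217 characters left out ...]
3, [[399.0, -2.0], [432.0, -144.0], [458.0, -138.0], [425.0, 4.0]]) [0.09841394 0.10132132]
tray rim (array([430.2, -69.6]), array([173.3, 145.2]), 12.821037292480469, [[330.0, -18.0], [362.0, -160.0], [531.0, -121.0], [499.0, 20.0]])
crate (array([ 520.4, -338. ]), array([175.8, 177.3]), 75.32777404785156, [[412.0, -401.0], [584.0, -446.0], [628.0, -275.0], [457.0, -231.0]]) 0.08353195100040778
pan [[0.59  0.132 0.006]
 [0.697 0.339 0.014]]
slat [[ 0.585 -0.116  0.006]
 [ 0.687  0.095  0.015]]
blank tops 803
78 [ 0.47  -0.241  0.055]
175 [ 0.464 -0.027  0.049]
70 [ 0.415 -0.004  0.055]
133 [ 0.408 -0.04   0.049]
182 [ 0.481 -0.094  0.049]
56 [ 0.444 -0.136  0.055]
106 [ 0.415 -0.105  0.049]
```

Both views agree on all the heights. The move interface has no pitch command, so before relying on the arm I test in free air how the tool behaves at the reach limit.

Emit:
servo_tool:
  translation:
    - [0,0,-0.06]
    - [0,0,-0.06]
    - [0,0,-0.06]
    - [0,0,-0.06]
    - [0,0,-0.06]
    - [0,0,-0.06]
    - [0,0,-0.06]
    - [0,0,-0.06]
    - [0,0,-0.06]
    - [0,0,-0.06]
  spin: [0,0,0,0,0,0,0,0,0,0]

```text
t: 1.45
eef_pos: [0.2413, -0.5061, 0.6616]
tcp_rot: [0.089, 0.971, 0.22, 0.022]
wrist_force: [1.3, -0.7, 0.0]
finger_gap: 0.0854
finger_force: 0.0
```

```bash
python3 -c "
from h import *
s=arm.state();print(s['t'],s['joint_positions'].round(3),s['eef_pos'].round(3),s['tcp_rot'].round(3))"
```

```text
1.45 [ 0.767  0.261  0.457  0.659 -0.148  2.058 -0.007] [ 0.241 -0.506  0.662] [0.089 0.971 0.22  0.022]
```

Emit:
servo_tool:
  translation:
    - [0,0,-0.06]
    - [0,0,-0.06]
    - [0,0,-0.06]
    - [0,0,-0.06]
    - [0,0,-0.06]
    - [0,0,-0.06]
  spin: [0,0,0,0,0,0]

```text
t: 2.2
eef_pos: [0.1995, -0.4212, 0.7734]
tcp_rot: [0.197, 0.956, 0.214, 0.045]
wrist_force: [0.9, -1.8, -1.4]
finger_gap: 0.0854
finger_force: 0.0
```

Emit:
servo_tool:
  translation:
    - [0,0,0.06]
    - [0,0,0.06]
    - [0,0,0.06]
    - [0,0,0.06]
    - [0,0,0.06]
  spin: [0,0,0,0,0]

```text
t: 2.82
eef_pos: [0.2531, -0.5272, 0.4962]
tcp_rot: [0.197, 0.955, 0.217, 0.047]
wrist_force: [0.8, -1.0, 0.1]
finger_gap: 0.0856
finger_force: 0.0
```

The tool pitches at the joint-6 limit, and the tilt persists afterwards. That gives a way to pour. I'd tilt the tray with its open end turned away and blanks held by the walls, then spin it about the tool axis over the crate. Next I test un-tilting at the near limit.

Emit:
servo_tool:
  translation:
    - [0,-0.046,-0.02]
    - [0,-0.046,-0.02]
    - [0,-0.046,-0.02]
    - [0,-0.046,-0.02]
    - [0,-0.046,-0.02]
    - [0,-0.046,-0.02]
  spin: [0,0,0,0,0,0]

```text
t: 3.58
eef_pos: [0.159, -0.3535, 0.5106]
tcp_rot: [0.198, 0.955, 0.217, 0.049]
wrist_force: [-0.2, 0.4, 0.7]
finger_gap: 0.0851
finger_force: 0.0
```

```bash
cat >> h.py <<'E'
from scipy.spatial.transform import Rotation as R
def st():
    s=arm.state(); w,x,y,z=s['tcp_rot']; r=R.from_quat([x,y,z,w]); M=r.as_matrix(); p=s['eef_pos']
    t=M[:,2]; az=np.arctan2(p[1],p[0]); rad=np.array([np.cos(az),np.sin(az),0]); tan=np.array([-np.sin(az),np.cos(az),0])
    print('t',round(s['t'],2),'p',p.round(4),'r',np.hypot(*p[:2]).round(3),'q',s['joint_positions'].round(2),'tilt out/left deg',np.degrees([np.arctan2(t@rad,-t[2]),np.arctan2(t@tan,-t[2])]).round(1),'tooly ang',np.arctan2(M[1,1],M[0,1]).round(4),'F',s['wrist_force'].round(1),'gap',round(s['finger_gap'],4),round(s['finger_force'],1))
    return s,M
def go(tgt,yang=None):
    # shift in tool axes, and spin, for target TCP and world angle of tool y (tool down)
    s,M=st(); d=M.T@(np.array(tgt)-s['eef_pos']); print('shift tool',d.round(4),end=' ')
    if yang is not None: print('spin',round((np.arctan2(M[1,1],M[0,1])-yang+np.pi)%(2*np.pi)-np.pi,3),end='')
    print()
E
python3 -c "
from h import *
st()"
```

```text
t 3.58 p [ 0.159  -0.3535  0.5106] r 0.388 q [ 0.9  -0.5   0.04  1.71  0.08  1.53 -0.16] tilt out/left deg [23.5  1.1] tooly ang -1.125 F [-0.2  0.4  0.7] gap 0.0851 0.0
```

Emit:
servo_tool:
  translation:
    - [0,-0.046,-0.02]
    - [0,-0.046,-0.02]
    - [0,-0.046,-0.02]
    - [0,-0.046,-0.02]
  spin: [0,0,0,0]

```text
t: 4.08
eef_pos: [0.168, -0.3102, 0.4557]
tcp_rot: [0.141, 0.967, 0.214, 0.006]
wrist_force: [0.1, 0.0, 0.2]
finger_gap: 0.0852
finger_force: 0.0
```

```bash
python3 -c "
from h import *
st()"
```

```text
t 4.08 p [ 0.168  -0.3102  0.4557] r 0.353 q [ 1.35 -0.5  -0.29  1.78 -0.07  1.56 -0.07] tilt out/left deg [15.8 -3.9] tooly ang -1.129 F [0.1 0.  0.2] gap 0.0852 0.0
```

Emit:
servo_tool:
  translation:
    - [0,-0.04,0]
    - [0,-0.04,0]
    - [0,-0.04,0]
    - [0,-0.04,0]
  spin: [0,0,0,0]

```text
t: 4.58
eef_pos: [0.1908, -0.2397, 0.3513]
tcp_rot: [0.073, 0.969, 0.23, -0.048]
wrist_force: [0.5, 0.0, -0.8]
finger_gap: 0.0855
finger_force: 0.0
```

```bash
python3 -c "
from h import *
st()"
```

```text
t 4.58 p [ 0.1908 -0.2397  0.3513] r 0.306 q [ 1.15 -0.5  -0.37  1.97 -0.02  1.56 -0.29] tilt out/left deg [ 5.2 -8.5] tooly ang -1.0973 F [ 0.5  0.  -0.8] gap 0.0855 0.0
```

```bash
python3 -c "
from h import *
go([-.137,-.376,.40])
_,M=st();print(M.T@[.0342,.094,0],'inward10cm', M.T@[0,0,-.1])"
```

```text
t 4.58 p [ 0.1908 -0.2397  0.3513] r 0.306 q [ 1.15 -0.5  -0.37  1.97 -0.02  1.56 -0.29] tilt out/left deg [ 5.2 -8.5] tooly ang -1.0973 F [ 0.5  0.  -0.8] gap 0.0855 0.0
shift tool [-0.3575 -0.0222 -0.0062] 
t 4.58 p [ 0.1908 -0.2397  0.3513] r 0.306 q [ 1.15 -0.5  -0.37  1.97 -0.02  1.56 -0.29] tilt out/left deg [ 5.2 -8.5] tooly ang -1.0973 F [ 0.5  0.  -0.8] gap 0.0855 0.0
[ 0.07167458 -0.06758596 -0.01733586] inward10cm [ 0.01263882 -0.01185854  0.09848673]
```

Emit:
servo_tool:
  translation:
    - [-0.045,-0.003,0]
    - [-0.045,-0.003,0]
    - [-0.045,-0.003,0]
    - [-0.045,-0.003,0]
    - [-0.045,-0.003,0]
    - [-0.045,-0.003,0]
    - [-0.045,-0.003,0]
    - [-0.045,-0.003,0]
  spin: [0,0,0,0,0,0,0,0]

```text
t: 5.58
eef_pos: [-0.1326, -0.3907, 0.3971]
tcp_rot: [0.066, 0.97, 0.23, -0.05]
wrist_force: [1.1, -0.4, 0.1]
finger_gap: 0.0856
finger_force: 0.0
```

Emit:
servo_tool:
  translation:
    - [0,0,0]
    - [0,0,0]
    - [0,0,0]
    - [0,0,0]
    - [0,0,0]
    - [0,0,0]
  spin: [0.14,0.14,0.14,0.14,0.14,0.12]

```text
t: 6.32
eef_pos: [-0.1311, -0.3903, 0.3968]
tcp_rot: [0.081, 0.981, -0.178, -0.019]
wrist_force: [-0.4, -0.1, -0.4]
finger_gap: 0.0853
finger_force: 0.0
```

```bash
python3 -c "
from h import *
_,M=st();print(M.T@[.034,.094,0],'inward10cm', M.T@[0,0,-.1])"
```

```text
t 6.33 p [-0.1311 -0.3903  0.3968] r 0.412 q [ 1.52 -0.33  0.17  1.78  0.1   1.52 -0.24] tilt out/left deg [ 9.5 -0.9] tooly ang -1.929 F [-0.4 -0.1 -0.4] gap 0.0853 0.0
[-0.00126277 -0.09858846 -0.01645358] inward10cm [ 0.00089091 -0.01647193  0.09863002]
```

Emit:
servo_tool:
  translation:
    - [0,-0.03,-0.005]
    - [0,-0.03,-0.005]
    - [0,-0.03,-0.005]
    - [0,-0.03,-0.005]
  spin: [0,0,0,0]

```text
t: 6.82
eef_pos: [-0.1018, -0.3098, 0.4003]
tcp_rot: [0.08, 0.981, -0.174, -0.018]
wrist_force: [0.2, 0.4, 0.2]
finger_gap: 0.0854
finger_force: 0.0
```

```bash
python3 -c "
from h import *
st()"
```

```text
t 6.83 p [-0.1018 -0.3098  0.4003] r 0.326 q [ 1.93 -0.49 -0.13  1.89 -0.03  1.58 -0.12] tilt out/left deg [ 9.3 -0.7] tooly ang -1.9218 F [0.2 0.4 0.2] gap 0.0854 0.0
```

Emit:
servo_tool:
  translation:
    - [0,-0.03,-0.005]
    - [0,-0.03,-0.005]
    - [0,-0.03,-0.005]
  spin: [0,0,0]

```text
t: 7.2
eef_pos: [-0.084, -0.2971, 0.3853]
tcp_rot: [0.055, 0.985, -0.164, -0.014]
wrist_force: [1.0, 0.7, 0.5]
finger_gap: 0.0849
finger_force: 0.0
```

```bash
python3 -c "
from h import *
st()"
```

```text
t 7.2 p [-0.084  -0.2971  0.3853] r 0.309 q [ 2.09 -0.5  -0.25  1.91 -0.11  1.61 -0.05] tilt out/left deg [ 6.4 -0.9] tooly ang -1.9012 F [1.  0.7 0.5] gap 0.0849 0.0
```

Emit:
servo_tool:
  translation:
    - [0,-0.03,-0.003]
    - [0,-0.03,-0.003]
    - [0,-0.03,-0.003]
    - [0,-0.03,-0.003]
  spin: [0,0,0,0]

```text
t: 7.7
eef_pos: [-0.0687, -0.2791, 0.3643]
tcp_rot: [0.02, 0.986, -0.163, -0.01]
wrist_force: [0.5, 0.2, 1.0]
finger_gap: 0.0856
finger_force: 0.0
```

```bash
python3 -c "
from h import *
st()"
```

```text
t 7.7 p [-0.0687 -0.2791  0.3643] r 0.287 q [ 2.09 -0.5  -0.28  1.95 -0.12  1.64 -0.07] tilt out/left deg [ 2.3 -1. ] tooly ang -1.8983 F [0.5 0.2 1. ] gap 0.0856 0.0
```

Emit:
servo_tool:
  translation:
    - [0,-0.03,0]
    - [0,-0.03,0]
  spin: [0,0]

```text
t: 7.95
eef_pos: [-0.0724, -0.2672, 0.3532]
tcp_rot: [0.003, 0.984, -0.179, -0.006]
wrist_force: [-0.5, -0.4, 0.4]
finger_gap: 0.0854
finger_force: 0.0
```

```bash
python3 -c "
from h import *
go([.424,.3055,.28],.30)"
```

```text
t 7.95 p [-0.0724 -0.2672  0.3532] r 0.277 q [ 1.73 -0.5  -0.05  1.98 -0.01  1.66 -0.24] tilt out/left deg [ 0.4 -0.7] tooly ang -1.9315 F [-0.5 -0.4  0.4] gap 0.0854 0.0
shift tool [ 0.263  -0.7116  0.0648] spin -2.232
```

```bash
cat >> h.py <<'E'
def plan(wps,step=.045,ds=.15):
    "rows for a list of (xyz, tool-y angle, [step]); printed in calls of <=12"
    s,M=st(); p=s['eef_pos'].copy(); rows=[];sp=[]
    for w in wps:
        tgt=np.array(w[0]); stp=w[2] if len(w)>2 else step
        a=np.arctan2(M[1,1],M[0,1]); tot=0 if w[1] is None else (a-w[1]+np.pi)%(2*np.pi)-np.pi
        n=max(1,int(np.ceil(max(np.linalg.norm(tgt-p)/stp,abs(tot)/ds)))); D=(tgt-p)/n; dsn=round(tot/n,3)
        for k in range(n):
            d=(M.T@(p+D-p)).round(4); rows.append(d.tolist()); sp.append(dsn)
            p=p+M@d; M=M@R.from_rotvec([0,0,dsn]).as_matrix()
    for k in range(0,len(rows),12): print(rows[k:k+12]); print(sp[k:k+12])
E
python3 -c "
from h import *
plan([((.35,-.30,.35),-.5),((.424,.3055,.27),.30)])"
```

```text
t 7.95 p [-0.0724 -0.2672  0.3532] r 0.277 q [ 1.73 -0.5  -0.05  1.98 -0.01  1.66 -0.24] tilt out/left deg [ 0.4 -0.7] tooly ang -1.9315 F [-0.5 -0.4  0.4] gap 0.0854 0.0
[[0.0407, -0.0118, -0.0002], [0.0419, -0.0059, -0.0002], [0.0424, 0.0001, -0.0002], [0.0419, 0.0061, -0.0002], [0.0406, 0.0121, -0.0002], [0.0385, 0.0177, -0.0002], [0.0356, 0.023, -0.0002], [0.0319, 0.0279, -0.0002], [0.0276, 0.0321, -0.0002], [0.0228, 0.0357, -0.0002], [0.0405, -0.0161, 0.0055], [0.0414, -0.0138, 0.0055]]
[np.float64(-0.143), np.float64(-0.143), np.float64(-0.143), np.float64(-0.143), np.float64(-0.143), np.float64(-0.143), np.float64(-0.143), np.float64(-0.143), np.float64(-0.143), np.float64(-0.143), np.float64(-0.057), np.float64(-0.057)]
[[0.0421, -0.0114, 0.0055], [0.0427, -0.009, 0.0055], [0.0431, -0.0065, 0.0055], [0.0434, -0.0041, 0.0055], [0.0436, -0.0016, 0.0055], [0.0436, 0.0009, 0.0055], [0.0435, 0.0034, 0.0055], [0.0432, 0.0059, 0.0055], [0.0428, 0.0083, 0.0055], [0.0423, 0.0107, 0.0055], [0.0416, 0.0131, 0.0055], [0.0408, 0.0155, 0.0055]]
[np.float64(-0.057), np.float64(-0.057), np.float64(-0.057), np.float64(-0.057), np.float64(-0.057), np.float64(-0.057), np.float64(-0.057), np.float64(-0.057), np.float64(-0.057), np.float64(-0.057), np.float64(-0.057), np.float64(-0.057)]
```

Emit:
servo_tool:
  translation:
    - [0.041,-0.012,0]
    - [0.042,-0.006,0]
    - [0.042,0,0]
    - [0.042,0.006,0]
    - [0.041,0.012,0]
    - [0.038,0.018,0]
    - [0.036,0.023,0]
    - [0.032,0.028,0]
    - [0.028,0.032,0]
    - [0.023,0.036,0]
    - [0.04,-0.016,0.005]
    - [0.041,-0.014,0.005]
  spin: [-0.143,-0.143,-0.143,-0.143,-0.143,-0.143,-0.143,-0.143,-0.143,-0.143,-0.057,-0.057]
  hand: 0.6

```text
t: 9.45
eef_pos: [0.3633, -0.2109, 0.3372]
tcp_rot: [-0.004, 0.827, 0.562, -0.005]
wrist_force: [0.8, -0.4, 0.5]
finger_gap: 0.0511
finger_force: 0.0
```

Emit:
servo_tool:
  translation:
    - [0.042,-0.011,0.005]
    - [0.043,-0.009,0.005]
    - [0.043,-0.006,0.005]
    - [0.043,-0.004,0.005]
    - [0.044,-0.002,0.005]
    - [0.044,0.001,0.005]
    - [0.044,0.003,0.005]
    - [0.043,0.006,0.005]
    - [0.043,0.008,0.005]
    - [0.042,0.011,0.005]
    - [0.042,0.013,0.005]
    - [0.041,0.016,0.005]
  spin: [-0.057,-0.057,-0.057,-0.057,-0.057,-0.057,-0.057,-0.057,-0.057,-0.057,-0.057,-0.057]

```text
t: 10.95
eef_pos: [0.4188, 0.2737, 0.2825]
tcp_rot: [-0.006, 0.607, 0.795, -0.008]
wrist_force: [0.9, -0.7, 0.2]
finger_gap: 0.0511
finger_force: 0.0
```

```bash
python3 -c "
from h import *
p,d,i=cap('wrist'); cv2.imwrite('pics/w1.png',p[:,:,::-1]); P=pts(d,i)[d>0]
print(rect(P,near(P,.424,.305,.03,.148,.17)), rect(P,near(P,.424,.305,.035,.104,.118)))
plan([((.4245,.3055,.20),.30),((.4245,.3055,.121),.30,.03)])"
```

```text
(array([422.7, 305.2]), array([13.2, 24. ]), 16.101642608642578, [[413.0, 315.0], [420.0, 292.0], [432.0, 296.0], [426.0, 319.0]]) (array([422.8, 305.2]), array([44. , 24.4]), 15.136322021484375, [[398.0, 311.0], [405.0, 288.0], [447.0, 299.0], [441.0, 323.0]])
t 11.0 p [0.4158 0.2803 0.2816] r 0.502 q [ 0.52  0.29 -1.39  1.64  0.27  1.47 -0.61] tilt out/left deg [-1.1  0.5] tooly ang 0.2795 F [-1.9 -0.1  0.3] gap 0.0512 0.0
[[0.0108, 0.0085, 0.0407], [0.0107, 0.0086, 0.0407], [-0.0001, 0.0005, 0.0263], [-0.0001, 0.0005, 0.0263], [-0.0001, 0.0005, 0.0263]]
[np.float64(-0.01), np.float64(-0.01), np.float64(-0.0), np.float64(-0.0), np.float64(-0.0)]
```

View pics/w1.png

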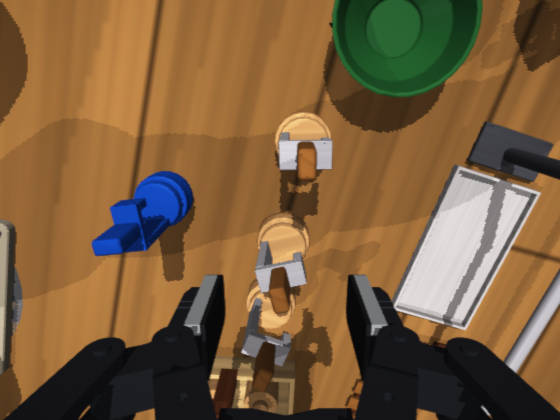

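The wrist view shows hanger a at (305,150), with b and c below it and its tab standing clear. Its yaw is about 0.27. Descending to grip it.

Emit:
servo_tool:
  translation:
    - [0.011,0.008,0.04]
    - [0.011,0.008,0.04]
    - [0,0,0.026]
    - [0,0,0.026]
  spin: [0,0,0,0]

```text
t: 11.5
eef_pos: [0.4251, 0.2978, 0.15]
tcp_rot: [-0.005, 0.607, 0.795, -0.008]
wrist_force: [0.9, 0.1, 0.5]
finger_gap: 0.0514
finger_force: 0.0
```

```bash
python3 -c "
from h import *
plan([((.4235,.3053,.121),.275,.03)])"
```

```text
t 11.5 p [0.4251 0.2978 0.15  ] r 0.519 q [ 0.33  0.45 -1.24  1.78  0.44  1.25 -0.76] tilt out/left deg [-1.1  0.3] tooly ang 0.2673 F [0.9 0.1 0.5] gap 0.0514 0.0
[[0.0077, 0.001, 0.0289]]
[np.float64(-0.008)]
```

Emit:
servo_tool:
  translation:
    - [0.008,0,0.028]
    - [0,0,0]
    - [0,0,0]
  spin: [0,0,0]

```text
t: 11.88
eef_pos: [0.4231, 0.3055, 0.1241]
tcp_rot: [-0.005, 0.607, 0.795, -0.007]
wrist_force: [0.0, 0.3, 0.4]
finger_gap: 0.0513
finger_force: 0.0
```

Emit:
servo_tool:
  translation:
    - [0,0,0]
    - [0,0,0]
    - [0,0,0]
    - [0,0,0]
  spin: [0,0,0,0]
  hand: 0
  newtons: 60

```text
t: 12.38
eef_pos: [0.4236, 0.3056, 0.124]
tcp_rot: [-0.005, 0.607, 0.795, -0.007]
wrist_force: [0.9, -0.2, 6.9]
finger_gap: 0.0129
finger_force: 59.0
```

```bash
python3 -c "
from h import *
s,M=st(); z=s['eef_pos'][2]
plan([((.47,.3,z+.088),.1),((.55,.2925,z+.088),-.027)])"
```

```text
t 12.38 p [0.4236 0.3056 0.124 ] r 0.522 q [ 0.29  0.48 -1.21  1.8   0.47  1.21 -0.8 ] tilt out/left deg [-0.9  0.3] tooly ang 0.2665 F [ 0.9 -0.2  6.9] gap 0.0129 59.0
t 12.38 p [0.4236 0.3056 0.124 ] r 0.522 q [ 0.29  0.48 -1.21  1.8   0.47  1.21 -0.8 ] tilt out/left deg [-0.9  0.3] tooly ang 0.2665 F [ 0.9 -0.2  6.9] gap 0.0129 59.0
[[-0.0059, 0.0139, -0.0296], [-0.0051, 0.0142, -0.0296], [-0.0043, 0.0145, -0.0296], [-0.0077, 0.0395, -0.0006], [-0.0052, 0.0399, -0.0006]]
[np.float64(0.056), np.float64(0.056), np.float64(0.056), np.float64(0.063), np.float64(0.063)]
```

Emit:
servo_tool:
  translation:
    - [-0.006,0.013,-0.03]
    - [-0.005,0.014,-0.03]
    - [-0.004,0.014,-0.03]
    - [-0.008,0.039,0]
    - [-0.005,0.04,0]
    - [0,0,0]
    - [0,0,0]
  spin: [0.056,0.056,0.056,0.063,0.063,0,0]

```text
t: 13.25
eef_pos: [0.5466, 0.2924, 0.2106]
tcp_rot: [-0.005, 0.716, 0.698, -0.009]
wrist_force: [-0.7, 1.1, -2.2]
finger_gap: 0.0132
finger_force: 59.3
```

```bash
python3 -c "
from h import *
plan([((.645,.2915,.212),-.027,.03)])
p,d,i=cap('wrist'); P=pts(d,i)[d>0]
m=(abs(P[:,0]-.645)<.03)&(P[:,2]>.14)&(P[:,2]<.17)&(P[:,1]<.34); 
q=P[m];print(len(q)); print(np.polyfit(q[:,1],q[:,0],1) if len(q)>20 else '',np.percentile(q[:,2],[5,50,95]) if len(q) else '')"
```

```text
t 13.25 p [0.5466 0.2924 0.2106] r 0.62 q [ 0.19  0.57 -1.08  1.44  0.49  1.44 -0.91] tilt out/left deg [-1.1  0.2] tooly ang -0.026 F [-0.7  1.1 -2.2] gap 0.0132 59.3
[[0.0004, 0.0246, -0.0008], [0.0004, 0.0246, -0.0008], [0.0004, 0.0246, -0.0008], [0.0004, 0.0246, -0.0008]]
[np.float64(0.0), np.float64(0.0), np.float64(0.0), np.float64(0.0)]
4825
[0.03589729 0.632278  ] [0.15535267 0.16011907 0.16173973]
```

Emit:
servo_tool:
  translation:
    - [0,0.025,-0.001]
    - [0,0.025,-0.001]
    - [0,0.025,-0.001]
    - [0,0.022,-0.001]
    - [0,0,0]
  spin: [0,0,0,0,0]

```text
t: 13.92
eef_pos: [0.6447, 0.2894, 0.2129]
tcp_rot: [-0.004, 0.717, 0.697, -0.008]
wrist_force: [-0.6, 0.6, -1.5]
finger_gap: 0.0128
finger_force: 59.4
```

Emit:
servo_tool:
  translation:
    - [0,0,0.012]
    - [0,0,0.012]
    - [0,0,0.006]
    - [0,0,0]
  spin: [0,0,0,0]

```text
t: 14.42
eef_pos: [0.6435, 0.289, 0.1826]
tcp_rot: [-0.004, 0.717, 0.698, -0.009]
wrist_force: [0.4, 0.3, -2.2]
finger_gap: 0.0129
finger_force: 59.3
```

```bash
python3 -c "
from h import *
st()"
```

```text
t 14.43 p [0.6435 0.289  0.1826] r 0.705 q [ 0.09  0.75 -0.99  1.22  0.6   1.49 -0.84] tilt out/left deg [-1.1  0.1] tooly ang -0.027 F [ 0.4  0.3 -2.2] gap 0.0129 59.3
```

Emit:
servo_tool:
  translation:
    - [0,0,0.003]
    - [0,0,0.002]
    - [0,0,0]
  spin: [0,0,0]

```text
t: 14.8
eef_pos: [0.6438, 0.2893, 0.1783]
tcp_rot: [-0.004, 0.717, 0.697, -0.008]
wrist_force: [-0.3, 0.6, -1.0]
finger_gap: 0.013
finger_force: 59.4
```

Emit:
servo_tool:
  translation:
    - [0,0,0]
    - [0,0,0]
    - [0,0,0]
  spin: [0,0,0]
  hand: 0.6

```text
t: 15.18
eef_pos: [0.6439, 0.2893, 0.1785]
tcp_rot: [-0.004, 0.717, 0.697, -0.008]
wrist_force: [0.4, -0.2, 0.3]
finger_gap: 0.0513
finger_force: 0.0
```

Emit:
servo_tool:
  translation:
    - [0,0,-0.04]
    - [0,0,-0.04]
    - [0,0,-0.04]
  spin: [0,0,0]

```text
t: 15.55
eef_pos: [0.6458, 0.2899, 0.2997]
tcp_rot: [-0.004, 0.717, 0.697, -0.008]
wrist_force: [0.4, -0.3, -0.4]
finger_gap: 0.0513
finger_force: 0.0
```

```bash
python3 -c "
from h import *
p,d,i=cap('wrist'); P=pts(d,i)[d>0]
print('hung a',rect(P,near(P,.644,.29,.03,.2,.22)), np.percentile(P[near(P,.644,.29,.03,.18,.22)][:,2],95))
print('b',rect(P,near(P,.434,.191,.03,.148,.17)), rect(P,near(P,.434,.191,.035,.104,.118)))
plan([((.434,.1905,.25),.49),((.434,.1905,.121),.49)])"
```

```text
hung a (array([641.3, 289.3]), array([23.6, 14. ]), 88.83965301513672, [[634.0, 278.0], [648.0, 277.0], [649.0, 301.0], [635.0, 301.0]]) 0.21203585196939234
b (array([433.3, 191.1]), array([15.1, 24.3]), 31.35430908203125, [[421.0, 198.0], [433.0, 177.0], [446.0, 185.0], [433.0, 205.0]]) (array([433., 191.]), array([44.5, 24.1]), 28.422937393188477, [[408.0, 191.0], [419.0, 170.0], [458.0, 191.0], [447.0, 212.0]])
t 15.6 p [0.6464 0.2909 0.3056] r 0.709 q [ 0.04  0.69 -1.01  1.01  0.57  1.7  -0.8 ] tilt out/left deg [-0.7  0.2] tooly ang -0.0274 F [0.5 1.  5. ] gap 0.0513 0.0
[[-0.0177, -0.0348, 0.0097], [-0.0146, -0.0362, 0.0097], [-0.0115, -0.0373, 0.0097], [-0.0082, -0.0382, 0.0097], [-0.0049, -0.0387, 0.0097], [-0.0015, -0.039, 0.0097], [-0.0002, 0.0005, 0.0431], [-0.0002, 0.0005, 0.0431], [-0.0002, 0.0005, 0.0431]]
[np.float64(-0.086), np.float64(-0.086), np.float64(-0.086), np.float64(-0.086), np.float64(-0.086), np.float64(-0.086), np.float64(-0.0), np.float64(-0.0), np.float64(-0.0)]
```

Hanger a hangs, with its tab top at 0.212. Now hanger b.

Emit:
servo_tool:
  translation:
    - [-0.018,-0.035,0.01]
    - [-0.015,-0.036,0.01]
    - [-0.011,-0.037,0.01]
    - [-0.008,-0.038,0.01]
    - [-0.005,-0.039,0.01]
    - [-0.001,-0.039,0.01]
    - [0,0,0.04]
    - [0,0,0.02]
    - [0,0,0]
  spin: [-0.088,-0.088,-0.088,-0.088,-0.088,-0.088,0,0,0]

```text
t: 16.73
eef_pos: [0.4318, 0.189, 0.1819]
tcp_rot: [-0.007, 0.509, 0.861, -0.007]
wrist_force: [-0.6, 1.1, 0.7]
finger_gap: 0.0512
finger_force: 0.0
```

```bash
python3 -c "
from h import *
plan([((.4332,.191,.1235),.50)])"
```

```text
t 16.73 p [0.4318 0.189  0.1819] r 0.471 q [ 0.73  0.28 -1.36  1.85  0.28  1.26 -0.22] tilt out/left deg [-1.2  0.2] tooly ang 0.5031 F [-0.6  1.1  0.7] gap 0.0512 0.0
[[0.0004, 0.0017, 0.0292], [0.0004, 0.0017, 0.0292]]
[np.float64(0.002), np.float64(0.002)]
```

Emit:
servo_tool:
  translation:
    - [0,0.002,0.029]
    - [0,0.002,0.029]
    - [0,0,0]
    - [0,0,0]
  spin: [0,0,0,0]

```text
t: 17.23
eef_pos: [0.4356, 0.1913, 0.126]
tcp_rot: [-0.006, 0.509, 0.861, -0.006]
wrist_force: [0.1, 0.4, 0.1]
finger_gap: 0.0515
finger_force: 0.0
```

Emit:
servo_tool:
  translation:
    - [0,0,0]
    - [0,0,0]
    - [0,0,0]
    - [0,0,0]
  spin: [0,0,0,0]
  hand: 0
  newtons: 60

```text
t: 17.73
eef_pos: [0.4357, 0.19, 0.1254]
tcp_rot: [-0.006, 0.51, 0.86, -0.007]
wrist_force: [-0.1, -1.1, 6.8]
finger_gap: 0.0129
finger_force: 58.8
```

```bash
python3 -c "
from h import *
s,M=st(); z=s['eef_pos'][2]
plan([((.4332,.191,z+.03),None),((.50,.21,z+.088),.2),((.545,.2245,z+.088),-.027)])"
```

```text
t 17.73 p [0.4357 0.19   0.1254] r 0.475 q [ 0.62  0.36 -1.28  1.91  0.38  1.16 -0.3 ] tilt out/left deg [-1.   0.1] tooly ang 0.5006 F [-0.1 -1.1  6.8] gap 0.0129 58.8
t 17.73 p [0.4357 0.19   0.1254] r 0.475 q [ 0.62  0.36 -1.28  1.91  0.38  1.16 -0.3 ] tilt out/left deg [-1.   0.1] tooly ang 0.5006 F [-0.1 -1.1  6.8] gap 0.0129 58.8
[[0.0022, -0.0023, -0.03], [-0.0051, 0.0223, -0.0197], [-0.0028, 0.0226, -0.0197], [-0.0006, 0.0228, -0.0197], [0.0026, 0.0235, -0.0004], [0.0053, 0.023, -0.0004]]
[0.0, np.float64(0.1), np.float64(0.1), np.float64(0.1), np.float64(0.114), np.float64(0.114)]
```

Emit:
servo_tool:
  translation:
    - [0,0,-0.03]
    - [-0.005,0.022,-0.02]
    - [-0.003,0.022,-0.02]
    - [-0.001,0.022,-0.02]
    - [0.003,0.023,0]
    - [0.005,0.023,0]
    - [0,0,0]
    - [0,0,0]
  spin: [0,0.1,0.1,0.1,0.114,0.114,0,0]

```text
t: 18.73
eef_pos: [0.5449, 0.2225, 0.2122]
tcp_rot: [-0.004, 0.716, 0.698, -0.009]
wrist_force: [-0.8, 0.1, -2.8]
finger_gap: 0.0133
finger_force: 59.5
```

```bash
python3 -c "
from h import *
plan([((.642,.2243,.2135),-.027,.03)])"
```

```text
t 18.73 p [0.5449 0.2225 0.2122] r 0.589 q [ 0.34  0.48 -1.07  1.53  0.42  1.4  -0.78] tilt out/left deg [-1.1  0.1] tooly ang -0.0252 F [-0.8  0.1 -2.8] gap 0.0133 59.5
[[0.0011, 0.0243, -0.0008], [0.0011, 0.0243, -0.0008], [0.0011, 0.0243, -0.0008], [0.0011, 0.0243, -0.0008]]
[np.float64(0.0), np.float64(0.0), np.float64(0.0), np.float64(0.0)]
```

Emit:
servo_tool:
  translation:
    - [0.001,0.024,-0.001]
    - [0.001,0.024,-0.001]
    - [0.001,0.024,-0.001]
    - [0.001,0.024,-0.001]
    - [0,0,0]
  spin: [0,0,0,0,0]

```text
t: 19.35
eef_pos: [0.6422, 0.2231, 0.2143]
tcp_rot: [-0.004, 0.717, 0.697, -0.009]
wrist_force: [-0.4, -0.5, -2.9]
finger_gap: 0.0132
finger_force: 59.6
```

Emit:
servo_tool:
  translation:
    - [0,0,0.012]
    - [0,0,0.012]
    - [0,0,0.006]
    - [0,0,0.003]
    - [0,0,0]
  spin: [0,0,0,0,0]

```text
t: 19.98
eef_pos: [0.641, 0.2236, 0.1817]
tcp_rot: [-0.004, 0.717, 0.697, -0.008]
wrist_force: [0.4, -0.5, -1.2]
finger_gap: 0.013
finger_force: 59.5
```

Emit:
servo_tool:
  translation:
    - [0,0,0.002]
    - [0,0,0]
  spin: [0,0]

```text
t: 20.23
eef_pos: [0.641, 0.2237, 0.1798]
tcp_rot: [-0.004, 0.717, 0.697, -0.008]
wrist_force: [0.1, -0.8, -2.7]
finger_gap: 0.0127
finger_force: 59.5
```

Emit:
servo_tool:
  translation:
    - [0,0,0]
    - [0,0,0]
    - [0,0,0]
  spin: [0,0,0]
  hand: 0.6

```text
t: 20.6
eef_pos: [0.6411, 0.2237, 0.1799]
tcp_rot: [-0.004, 0.717, 0.697, -0.008]
wrist_force: [0.6, 0.3, 0.1]
finger_gap: 0.0509
finger_force: 0.0
```

Emit:
servo_tool:
  translation:
    - [0,0,-0.04]
    - [0,0,-0.04]
    - [0,0,-0.03]
  spin: [0,0,0]

```text
t: 20.98
eef_pos: [0.6431, 0.2245, 0.2917]
tcp_rot: [-0.004, 0.717, 0.697, -0.008]
wrist_force: [0.1, -0.7, -0.1]
finger_gap: 0.0509
finger_force: 0.0
```

```bash
python3 -c "
from h import *
p,d,i=cap('wrist'); P=pts(d,i)[d>0]
for y in(.29,.224): print('hung',rect(P,near(P,.644,y,.03,.2,.22))[:3], np.percentile(P[near(P,.644,y,.03,.18,.22)][:,2],95))
print('c',rect(P,near(P,.44,.109,.03,.148,.17)), rect(P,near(P,.44,.109,.035,.104,.118)))
plan([((.44,.109,.25),-.09),((.44,.109,.18),-.09)])"
```

```text
hung (array([640.9, 288.5]), array([24. , 13.7]), 87.91452026367188) 0.2120959929204648
hung (array([638. , 225.7]), array([23.8, 14.1]), 87.88452911376953) 0.2119413242717264
c (array([439.9, 108.4]), array([24.4, 14.6]), 86.64411926269531, [[432.0, 97.0], [446.0, 96.0], [448.0, 120.0], [433.0, 121.0]]) (array([439.4, 108.2]), array([25.5, 45.2]), 84.62120056152344, [[416.0, 98.0], [461.0, 93.0], [463.0, 119.0], [418.0, 123.0]])
t 21.02 p [0.6437 0.2252 0.2956] r 0.682 q [ 0.17  0.63 -0.99  1.13  0.51  1.64 -0.71] tilt out/left deg [-0.8  0.1] tooly ang -0.0273 F [-1.5  0.4  2.3] gap 0.0512 0.0
[[-0.0203, -0.0333, 0.0081], [-0.0206, -0.0331, 0.0081], [-0.0209, -0.0329, 0.0081], [-0.0212, -0.0327, 0.0081], [-0.0216, -0.0325, 0.0081], [-0.0219, -0.0323, 0.0081], [0.0002, 0.0005, 0.035], [0.0002, 0.0005, 0.035]]
[np.float64(0.01), np.float64(0.01), np.float64(0.01), np.float64(0.01), np.float64(0.01), np.float64(0.01), np.float64(0.001), np.float64(0.001)]
```

Emit:
servo_tool:
  translation:
    - [-0.02,-0.033,0.008]
    - [-0.021,-0.033,0.008]
    - [-0.021,-0.033,0.008]
    - [-0.021,-0.033,0.008]
    - [-0.022,-0.032,0.008]
    - [-0.022,-0.032,0.008]
    - [0,0,0.035]
    - [0,0,0.035]
    - [0,0,0]
  spin: [0.01,0.01,0.01,0.01,0.01,0.01,0,0,0]

```text
t: 22.15
eef_pos: [0.4371, 0.1066, 0.1746]
tcp_rot: [-0.005, 0.737, 0.676, -0.01]
wrist_force: [0.1, -0.4, 0.1]
finger_gap: 0.0513
finger_force: 0.0
```

```bash
python3 -c "
from h import *
plan([((.4397,.1085,.1245),-.085)])"
```

```text
t 22.15 p [0.4371 0.1066 0.1746] r 0.45 q [ 0.83  0.12 -1.21  1.91  0.12  1.21 -0.51] tilt out/left deg [-1.3 -0. ] tooly ang -0.0867 F [ 0.1 -0.4  0.1] gap 0.0513 0.0
[[0.0012, 0.0017, 0.025], [0.0012, 0.0017, 0.025]]
[np.float64(-0.001), np.float64(-0.001)]
```

Emit:
servo_tool:
  translation:
    - [0.001,0.002,0.025]
    - [0.001,0.002,0.025]
    - [0,0,0]
    - [0,0,0]
  spin: [0,0,0,0]

```text
t: 22.65
eef_pos: [0.4426, 0.1089, 0.1275]
tcp_rot: [-0.004, 0.737, 0.676, -0.008]
wrist_force: [0.3, 0.2, 0.1]
finger_gap: 0.0512
finger_force: 0.0
```

Emit:
servo_tool:
  translation:
    - [0,0,0]
    - [0,0,0]
    - [0,0,0]
    - [0,0,0]
  spin: [0,0,0,0]
  hand: 0
  newtons: 60

```text
t: 23.15
eef_pos: [0.4423, 0.1083, 0.1267]
tcp_rot: [-0.003, 0.737, 0.676, -0.008]
wrist_force: [-0.9, -0.3, 6.0]
finger_gap: 0.0133
finger_force: 58.4
```

```bash
python3 -c "
from h import *
s,M=st(); z=s['eef_pos'][2]
plan([((.4397,.1085,z+.03),None),((.50,.135,z+.088),-.05),((.545,.162,z+.088),-.027)])"
```

```text
t 23.15 p [0.4423 0.1083 0.1267] r 0.455 q [ 0.75  0.23 -1.17  1.96  0.23  1.12 -0.6 ] tilt out/left deg [-1.  -0.1] tooly ang -0.0872 F [-0.9 -0.3  6. ] gap 0.0133 58.4
t 23.15 p [0.4423 0.1083 0.1267] r 0.455 q [ 0.75  0.23 -1.17  1.96  0.23  1.12 -0.6 ] tilt out/left deg [-1.  -0.1] tooly ang -0.0872 F [-0.9 -0.3  6. ] gap 0.0133 58.4
[[-0.0003, -0.0031, -0.03], [0.0156, 0.0284, -0.0296], [0.0151, 0.0287, -0.0296], [0.0146, 0.0218, -0.0004], [0.0143, 0.022, -0.0004]]
[0.0, np.float64(-0.019), np.float64(-0.019), np.float64(-0.011), np.float64(-0.011)]
```

Emit:
servo_tool:
  translation:
    - [0,0,-0.03]
    - [0.015,0.027,-0.03]
    - [0.015,0.027,-0.03]
    - [0.015,0.022,0]
    - [0.014,0.022,0]
    - [0,0,0]
    - [0,0,0]
  spin: [0,-0.019,-0.019,-0.011,-0.011,0,0]

```text
t: 24.02
eef_pos: [0.5443, 0.1615, 0.2137]
tcp_rot: [-0.004, 0.716, 0.698, -0.009]
wrist_force: [0.0, -1.1, -0.8]
finger_gap: 0.0129
finger_force: 59.2
```

```bash
python3 -c "
from h import *
plan([((.6405,.160,.2155),-.027,.03)])"
```

```text
t 24.02 p [0.5443 0.1615 0.2137] r 0.568 q [ 0.5   0.44 -1.11  1.58  0.4   1.39 -0.68] tilt out/left deg [-1.1 -0. ] tooly ang -0.0269 F [ 0.  -1.1 -0.8] gap 0.0129 59.2
[[0.0003, 0.024, -0.0009], [0.0003, 0.024, -0.0009], [0.0003, 0.024, -0.0009], [0.0003, 0.024, -0.0009]]
[np.float64(0.0), np.float64(0.0), np.float64(0.0), np.float64(0.0)]
```

Emit:
servo_tool:
  translation:
    - [0,0.024,-0.001]
    - [0,0.024,-0.001]
    - [0,0.024,-0.001]
    - [0,0.024,-0.001]
    - [0,0,0]
  spin: [0,0,0,0,0]

```text
t: 24.65
eef_pos: [0.6414, 0.1579, 0.2159]
tcp_rot: [-0.004, 0.717, 0.697, -0.008]
wrist_force: [-1.1, 0.9, -1.2]
finger_gap: 0.0133
finger_force: 59.3
```

Emit:
servo_tool:
  translation:
    - [0,0,0.012]
    - [0,0,0.012]
    - [0,0,0.006]
    - [0,0,0.003]
    - [0,0,0.001]
    - [0,0,0]
  spin: [0,0,0,0,0,0]

```text
t: 25.4
eef_pos: [0.6403, 0.1589, 0.1823]
tcp_rot: [-0.004, 0.717, 0.697, -0.008]
wrist_force: [-0.4, -0.2, -1.4]
finger_gap: 0.013
finger_force: 59.2
```

Emit:
servo_tool:
  translation:
    - [0,0,0]
    - [0,0,0]
    - [0,0,0]
  spin: [0,0,0]
  hand: 0.6

```text
t: 25.78
eef_pos: [0.6403, 0.1589, 0.1823]
tcp_rot: [-0.004, 0.717, 0.697, -0.008]
wrist_force: [-0.4, 0.2, -0.5]
finger_gap: 0.0513
finger_force: 0.0
```

Emit:
servo_tool:
  translation:
    - [0,0,-0.03]
    - [0,0,-0.04]
    - [0,0,-0.03]
  spin: [0,0,0]

```text
t: 26.15
eef_pos: [0.6421, 0.1596, 0.2839]
tcp_rot: [-0.004, 0.717, 0.697, -0.008]
wrist_force: [0.1, 0.3, 0.3]
finger_gap: 0.051
finger_force: 0.0
```

```bash
python3 -c "
from h import *
st()
A,C=top()
for y in(.289,.225,.16): print('hung',rect(A,near(A,.644,y,.03,.2,.22))[:3], np.percentile(A[near(A,.644,y,.03,.18,.22)][:,2],95))
p,d,i=cap('scene');cv2.imwrite('pics/s2.png',cv2.resize(p[130:330,180:460,::-1],None,fx=2,fy=2))"
```

```text
t 26.15 p [0.6421 0.1596 0.2839] r 0.662 q [ 0.32  0.6  -1.02  1.21  0.5   1.61 -0.63] tilt out/left deg [-1.  -0.1] tooly ang -0.0271 F [0.1 0.3 0.3] gap 0.051 0.0
hung (array([641.3, 289.3]), array([19.2, 23.8]), 2.466899871826172) 0.20991069215193947
hung (array([638.7, 225.6]), array([23.5, 18.6]), 87.61284637451172) 0.20980975691578171
hung (array([638.4, 159.1]), array([24.2, 18.7]), 87.68565368652344) 0.2099465457108438
```

View pics/s2.png

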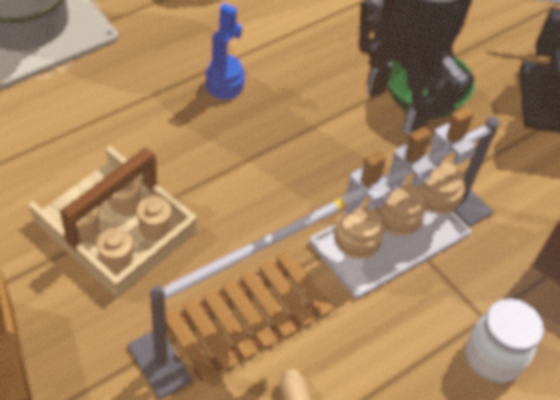

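All three hang over the pan. Now I slide c, then b, then a, along the rail with a light grip.

Emit:
servo_tool:
  translation:
    - [0,0,0.04]
    - [0,0,0.04]
    - [0,0,0.022]
    - [0,0,0]
  spin: [0,0,0,0]

```text
t: 26.8
eef_pos: [0.6395, 0.1583, 0.1785]
tcp_rot: [-0.005, 0.717, 0.697, -0.01]
wrist_force: [-0.8, -0.3, 0.1]
finger_gap: 0.0515
finger_force: 0.0
```

Emit:
servo_tool:
  translation:
    - [0,0,0]
    - [0,0,0]
    - [0,0,0]
  spin: [0,0,0]
  hand: 0
  newtons: 30

```text
t: 27.18
eef_pos: [0.6407, 0.1593, 0.1816]
tcp_rot: [-0.004, 0.717, 0.697, -0.008]
wrist_force: [-0.2, -0.0, 6.6]
finger_gap: 0.0138
finger_force: 33.4
```

Emit:
servo_tool:
  translation:
    - [-0.02,0,0]
    - [-0.03,0,0]
    - [-0.03,0,0]
    - [-0.03,0,0]
  spin: [0,0,0,0]

```text
t: 27.68
eef_pos: [0.6374, 0.0487, 0.1816]
tcp_rot: [-0.004, 0.716, 0.698, -0.008]
wrist_force: [-0.1, 2.1, 2.5]
finger_gap: 0.0137
finger_force: 32.8
```

```bash
python3 -c "
from h import *
s,M=st();plan([((.6367-.0273*.0625,-.0625,.1815),-.027,.03)])"
```

```text
t 27.68 p [0.6374 0.0487 0.1816] r 0.639 q [ 0.54  0.61 -1.01  1.43  0.51  1.4  -0.5 ] tilt out/left deg [-1.  -0.2] tooly ang -0.0265 F [-0.1  2.1  2.5] gap 0.0137 32.8
t 27.68 p [0.6374 0.0487 0.1816] r 0.639 q [ 0.54  0.61 -1.01  1.43  0.51  1.4  -0.5 ] tilt out/left deg [-1.  -0.2] tooly ang -0.0265 F [-0.1  2.1  2.5] gap 0.0137 32.8
[[-0.0278, 0.0001, 0.0002], [-0.0278, 0.0001, 0.0002], [-0.0278, 0.0001, 0.0002], [-0.0278, 0.0001, 0.0002]]
[np.float64(0.0), np.float64(0.0), np.float64(0.0), np.float64(0.0)]
```

Works well. Finish c, then go back for b (at y≈0.2245).

Emit:
servo_tool:
  translation:
    - [-0.028,0,0]
    - [-0.028,0,0]
    - [-0.028,0,0]
    - [-0.028,0,0]
    - [0,0,0]
  spin: [0,0,0,0,0]

```text
t: 28.3
eef_pos: [0.6344, -0.066, 0.1817]
tcp_rot: [-0.004, 0.718, 0.696, -0.009]
wrist_force: [-0.4, 0.3, -0.5]
finger_gap: 0.0135
finger_force: 32.5
```

Emit:
servo_tool:
  translation:
    - [0,0,0]
    - [0,0,0]
    - [0,0,0]
  spin: [0,0,0]
  hand: 0.5

```text
t: 28.68
eef_pos: [0.6342, -0.062, 0.1816]
tcp_rot: [-0.004, 0.716, 0.698, -0.008]
wrist_force: [-0.8, 0.2, -0.5]
finger_gap: 0.0426
finger_force: 0.0
```

Emit:
servo_tool:
  translation:
    - [0,0,-0.03]
    - [0,0,-0.04]
    - [0,0,0]
  spin: [0,0,0]

```text
t: 29.05
eef_pos: [0.6367, -0.0615, 0.2547]
tcp_rot: [-0.002, 0.716, 0.698, -0.007]
wrist_force: [0.4, -0.5, 0.6]
finger_gap: 0.0427
finger_force: 0.0
```

```bash
python3 -c "
from h import *
plan([((.6415,.2243,.26),-.027,.045),((.6412,.2243,.1805),-.027,.03)])"
```

```text
t 29.05 p [ 0.6367 -0.0615  0.2547] r 0.64 q [ 0.71  0.55 -1.02  1.33  0.47  1.52 -0.3 ] tilt out/left deg [-0.7 -0.4] tooly ang -0.0263 F [ 0.4 -0.5  0.6] gap 0.0427 0.0
[[0.0408, -0.0004, -0.001], [0.0408, -0.0004, -0.001], [0.0408, -0.0004, -0.001], [0.0408, -0.0004, -0.001], [0.0408, -0.0004, -0.001], [0.0408, -0.0004, -0.001], [0.0408, -0.0004, -0.001], [0.0002, 0.0002, 0.0265], [0.0002, 0.0002, 0.0265], [0.0002, 0.0002, 0.0265]]
[np.float64(0.0), np.float64(0.0), np.float64(0.0), np.float64(0.0), np.float64(0.0), np.float64(0.0), np.float64(0.0), np.float64(0.0), np.float64(0.0), np.float64(0.0)]
```

Emit:
servo_tool:
  translation:
    - [0.041,0,-0.001]
    - [0.041,0,-0.001]
    - [0.041,0,-0.001]
    - [0.041,0,-0.001]
    - [0.041,0,-0.001]
    - [0.041,0,-0.001]
    - [0.041,0,-0.001]
    - [0,0,0]
    - [0,0,0.025]
    - [0,0,0.025]
    - [0,0,0.025]
    - [0,0,0]
  spin: [0,0,0,0,0,0,0,0,0,0,0,0]

```text
t: 30.55
eef_pos: [0.6412, 0.2224, 0.1793]
tcp_rot: [-0.005, 0.717, 0.697, -0.01]
wrist_force: [1.6, 0.1, 0.4]
finger_gap: 0.0428
finger_force: 0.0
```

```bash
python3 -c "
from h import *
plan([((.6412,.2243,.1805),-.027,.03)])"
```

```text
t 30.55 p [0.6412 0.2224 0.1793] r 0.679 q [ 0.22  0.69 -0.99  1.31  0.56  1.45 -0.76] tilt out/left deg [-1.3 -0. ] tooly ang -0.0277 F [1.6 0.1 0.4] gap 0.0428 0.0
[[0.0019, -0.0001, -0.0012]]
[np.float64(-0.001)]
```

Emit:
servo_tool:
  translation:
    - [0,0,0]
    - [0,0,0]
    - [0,0,0]
  spin: [0,0,0]
  hand: 0
  newtons: 30

```text
t: 30.92
eef_pos: [0.6423, 0.2241, 0.1829]
tcp_rot: [-0.004, 0.717, 0.697, -0.008]
wrist_force: [-1.5, -1.0, 5.6]
finger_gap: 0.0134
finger_force: 32.5
```

Emit:
servo_tool:
  translation:
    - [-0.02,0,0]
    - [-0.03,0,0]
    - [-0.03,0,0]
    - [-0.03,0,0]
    - [-0.03,0,0]
    - [-0.03,0,0]
    - [-0.03,0,0]
    - [0,0,0]
    - [0,0,0]
  spin: [0,0,0,0,0,0,0,0,0]

```text
t: 32.05
eef_pos: [0.6365, 0.0244, 0.183]
tcp_rot: [-0.004, 0.716, 0.698, -0.008]
wrist_force: [-0.2, 0.2, -0.6]
finger_gap: 0.013
finger_force: 31.5
```

```bash
python3 -c "
from h import *
plan([((.6368,.003,.1805),-.027,.03)])"
```

```text
t 32.05 p [0.6365 0.0244 0.183 ] r 0.637 q [ 0.59  0.6  -1.02  1.43  0.51  1.4  -0.47] tilt out/left deg [-1.  -0.3] tooly ang -0.0269 F [-0.2  0.2 -0.6] gap 0.013 31.5
[[-0.0213, 0.0009, 0.0026]]
[np.float64(0.0)]
```

Emit:
servo_tool:
  translation:
    - [-0.021,0,0.001]
    - [0,0,0]
  spin: [0,0]

```text
t: 32.3
eef_pos: [0.6366, 0.0014, 0.1829]
tcp_rot: [-0.003, 0.717, 0.697, -0.008]
wrist_force: [0.6, -2.3, 5.3]
finger_gap: 0.0138
finger_force: 32.5
```

Emit:
servo_tool:
  translation:
    - [0,0,0]
    - [0,0,0]
    - [0,0,0]
  spin: [0,0,0]
  hand: 0.5

```text
t: 32.67
eef_pos: [0.6359, 0.0029, 0.1819]
tcp_rot: [-0.004, 0.716, 0.698, -0.009]
wrist_force: [0.6, -0.0, 0.2]
finger_gap: 0.0425
finger_force: 0.0
```

Emit:
servo_tool:
  translation:
    - [0,0,-0.03]
    - [0,0,-0.04]
    - [0,0,0]
  spin: [0,0,0]

```text
t: 33.05
eef_pos: [0.6384, 0.0041, 0.2552]
tcp_rot: [-0.003, 0.716, 0.698, -0.007]
wrist_force: [0.2, 0.4, -1.1]
finger_gap: 0.0429
finger_force: 0.0
```

```bash
python3 -c "
from h import *
plan([((.6443,.2893,.26),-.027,.045),((.6438,.2893,.179),-.027,.03)])"
```

```text
t 33.05 p [0.6384 0.0041 0.2552] r 0.638 q [ 0.62  0.56 -1.04  1.33  0.47  1.52 -0.41] tilt out/left deg [-0.8 -0.3] tooly ang -0.0267 F [ 0.2  0.4 -1.1] gap 0.0429 0.0
[[0.0407, -0.0002, -0.0009], [0.0407, -0.0002, -0.0009], [0.0407, -0.0002, -0.0009], [0.0407, -0.0002, -0.0009], [0.0407, -0.0002, -0.0009], [0.0407, -0.0002, -0.0009], [0.0407, -0.0002, -0.0009], [0.0003, 0.0001, 0.0269], [0.0003, 0.0001, 0.0269], [0.0003, 0.0001, 0.0269]]
[np.float64(0.0), np.float64(0.0), np.float64(0.0), np.float64(0.0), np.float64(0.0), np.float64(0.0), np.float64(0.0), np.float64(0.0), np.float64(0.0), np.float64(0.0)]
```

Now a: from y≈0.2885 to 0.068, a slide of 0.22.

Emit:
servo_tool:
  translation:
    - [0.041,0,-0.001]
    - [0.041,0,-0.001]
    - [0.041,0,-0.001]
    - [0.041,0,-0.001]
    - [0.041,0,-0.001]
    - [0.041,0,-0.001]
    - [0.039,0,-0.001]
    - [0,0,0]
    - [0,0,0.025]
    - [0,0,0.025]
    - [0,0,0.024]
    - [0,0,0]
  spin: [0,0,0,0,0,0,0,0,0,0,0,0]

```text
t: 34.55
eef_pos: [0.6433, 0.286, 0.1809]
tcp_rot: [-0.004, 0.717, 0.697, -0.01]
wrist_force: [0.2, -0.5, -0.2]
finger_gap: 0.0426
finger_force: 0.0
```

Emit:
servo_tool:
  translation:
    - [0,0,0]
    - [0,0,0]
    - [0,0,0]
  spin: [0,0,0]
  hand: 0
  newtons: 30

```text
t: 34.92
eef_pos: [0.6442, 0.288, 0.1846]
tcp_rot: [-0.004, 0.717, 0.697, -0.008]
wrist_force: [-0.1, -0.7, 5.2]
finger_gap: 0.0135
finger_force: 33.1
```

Emit:
servo_tool:
  translation:
    - [-0.02,0,0]
    - [-0.03,0,0]
    - [-0.03,0,0]
    - [-0.03,0,0]
    - [-0.03,0,0]
    - [-0.03,0,0]
    - [-0.03,0,0]
    - [0,0,0]
    - [0,0,0]
  spin: [0,0,0,0,0,0,0,0,0]

```text
t: 36.05
eef_pos: [0.6382, 0.0883, 0.1847]
tcp_rot: [-0.004, 0.716, 0.698, -0.008]
wrist_force: [0.2, -0.7, -0.7]
finger_gap: 0.0138
finger_force: 32.2
```

```bash
python3 -c "
from h import *
plan([((.6386,.0685,.18),-.027,.03)])"
```

```text
t 36.05 p [0.6382 0.0883 0.1847] r 0.644 q [ 0.48  0.62 -1.02  1.41  0.53  1.42 -0.57] tilt out/left deg [-1.  -0.2] tooly ang -0.0269 F [ 0.2 -0.7 -0.7] gap 0.0138 32.2
[[-0.0197, 0.001, 0.0048]]
[np.float64(0.0)]
```

Emit:
servo_tool:
  translation:
    - [-0.019,0,0.001]
    - [0,0,0]
    - [0,0,0]
  spin: [0,0,0]

```text
t: 36.42
eef_pos: [0.6384, 0.0679, 0.1845]
tcp_rot: [-0.003, 0.717, 0.697, -0.008]
wrist_force: [0.2, -1.2, 5.6]
finger_gap: 0.0136
finger_force: 33.1
```

Emit:
servo_tool:
  translation:
    - [0,0,0]
    - [0,0,0]
    - [0,0,0]
  spin: [0,0,0]
  hand: 0.5

```text
t: 36.8
eef_pos: [0.6377, 0.0688, 0.1834]
tcp_rot: [-0.004, 0.717, 0.698, -0.009]
wrist_force: [0.3, 0.1, 0.1]
finger_gap: 0.0429
finger_force: 0.0
```

Emit:
servo_tool:
  translation:
    - [0,0,-0.04]
    - [0,0,-0.04]
    - [0,0,-0.03]
    - [0,0,0]
  spin: [0,0,0,0]

```text
t: 37.3
eef_pos: [0.6404, 0.0702, 0.296]
tcp_rot: [-0.003, 0.716, 0.698, -0.007]
wrist_force: [0.9, -0.1, -1.0]
finger_gap: 0.0429
finger_force: 0.0
```

```bash
python3 -c "
from h import *
A,C=top()
for y in(.069,.003,-.063): print('hung',rect(A,near(A,.638,y,.025,.2,.22))[:3], np.percentile(A[near(A,.638,y,.03,.18,.22)][:,2],95))
m=near(A,.43,-.07,.1,.093,.107); print('traybar',rect(A,m),np.percentile(A[m][:,2],[50,95]))
m=near(A,.53,-.34,.16,.08,.09); print('crate',rect(A,m))
plan([((.4285,-.0697,.26),.225),((.4285,-.0697,.15),.225)])
"
```

```text
hung (array([636.6,  69.9]), array([24.3, 19.7]), 86.11759948730469) 0.2098517036047639
hung (array([636.8,   3.6]), array([24.1, 18.4]), 88.57181549072266) 0.20968795745878918
hung (array([634.6, -64.7]), array([18.4, 25.9]), 0.8997576832771301) 0.20962773221736045
traybar (array([428.7, -69.9]), array([ 27.1, 144.9]), 13.06185245513916, [[399.0, -2.0], [432.0, -144.0], [458.0, -137.0], [426.0, 4.0]]) [0.09828723 0.10136744]
crate (array([ 520.2, -337.5]), array([176.8, 178.2]), 75.53020477294922, [[412.0, -401.0], [584.0, -445.0], [629.0, -274.0], [456.0, -230.0]])
t 37.4 p [0.6397 0.0695 0.2931] r 0.643 q [ 0.49  0.56 -1.05  1.25  0.48  1.61 -0.5 ] tilt out/left deg [-1.1 -0.2] tooly ang -0.027 F [-0.1 -0.4 -1. ] gap 0.0426 0.0
[[-0.0241, -0.0345, 0.0063], [-0.0226, -0.0354, 0.0063], [-0.0211, -0.0364, 0.0063], [-0.0196, -0.0372, 0.0063], [-0.018, -0.038, 0.0063], [-0.0164, -0.0387, 0.0063], [0.0001, 0.0007, 0.0367], [0.0001, 0.0007, 0.0367], [0.0001, 0.0007, 0.0367]]
[np.float64(-0.042), np.float64(-0.042), np.float64(-0.042), np.float64(-0.042), np.float64(-0.042), np.float64(-0.042), np.float64(0.0), np.float64(0.0), np.float64(0.0)]
```

All three hang over the slats at y = 0.070, 0.004 and −0.065, and neither tray nor crate has moved. Now I grip the tray bar.

Emit:
servo_tool:
  translation:
    - [-0.024,-0.034,0.005]
    - [-0.023,-0.035,0.005]
    - [-0.021,-0.036,0.005]
    - [-0.02,-0.037,0.005]
    - [-0.018,-0.038,0.005]
    - [-0.016,-0.039,0.005]
    - [0,0,0.035]
    - [0,0,0.035]
    - [0,0,0.03]
    - [0,0,0]
  spin: [-0.042,-0.042,-0.042,-0.042,-0.042,-0.042,0,0,0,0]

```text
t: 38.65
eef_pos: [0.4301, -0.067, 0.1674]
tcp_rot: [-0.008, 0.625, 0.781, -0.008]
wrist_force: [-0.5, 0.2, 0.1]
finger_gap: 0.043
finger_force: 0.0
```

```bash
python3 -c "
from h import *
p,d,i=cap('wrist'); P=pts(d,i)[d>0]
m=near(P,.43,-.07,.09,.094,.107);print('bar',rect(P,m),np.percentile(P[m][:,2],[50,95]) if m.any() else '')
plan([((.4285,-.0697,.071),.227)])
"
```

```text
bar (array([427.5, -71.4]), array([ 21.9, 142.5]), 12.461811065673828, [[401.0, -4.0], [432.0, -143.0], [454.0, -139.0], [423.0, 1.0]]) [0.10112826 0.10229129]
t 38.7 p [ 0.4313 -0.0669  0.1689] r 0.436 q [ 1.38  0.1  -1.35  1.95  0.11  1.19  0.2 ] tilt out/left deg [-1.1 -0.4] tooly ang 0.2213 F [-0.2  0.1  0.4] gap 0.0431 0.0
[[-0.0007, -0.0004, 0.0327], [-0.0007, -0.0004, 0.0327], [-0.0007, -0.0004, 0.0327]]
[np.float64(-0.002), np.float64(-0.002), np.float64(-0.002)]
```

Emit:
servo_tool:
  translation:
    - [-0.001,-0.002,0.032]
    - [-0.001,-0.002,0.032]
    - [0,0,0.032]
    - [0,0,0]
  spin: [0,0,0,0]

```text
t: 39.2
eef_pos: [0.4261, -0.0706, 0.0733]
tcp_rot: [-0.007, 0.625, 0.781, -0.008]
wrist_force: [-0.1, -0.0, 1.0]
finger_gap: 0.0424
finger_force: 0.0
```

Emit:
servo_tool:
  translation:
    - [0,0,0]
    - [0,0,0]
    - [0,0,0]
    - [0,0,0]
  spin: [0,0,0,0]
  hand: 0
  newtons: 120

```text
t: 39.7
eef_pos: [0.4281, -0.0711, 0.0757]
tcp_rot: [-0.004, 0.625, 0.78, -0.008]
wrist_force: [-6.1, 1.5, 12.8]
finger_gap: 0.016
finger_force: 117.8
```

Emit:
servo_tool:
  translation:
    - [0,0,-0.01]
    - [0,0,-0.02]
    - [0,0,-0.03]
    - [0,0,-0.04]
    - [0,0,-0.04]
    - [0,0,-0.04]
  spin: [0,0,0,0,0,0]

```text
t: 40.45
eef_pos: [0.4301, -0.0691, 0.2549]
tcp_rot: [-0.005, 0.625, 0.781, -0.009]
wrist_force: [0.7, -1.3, -4.6]
finger_gap: 0.0155
finger_force: 118.0
```

```bash
python3 -c "
from h import *
st()
r=.52;a=-.575
plan([((r*np.cos(a),r*np.sin(a),.40),a+2.1,.03)],ds=.15)
"
```

```text
t 40.45 p [ 0.4301 -0.0691  0.2549] r 0.436 q [ 1.54 -0.15 -1.34  1.83 -0.14  1.37  0.45] tilt out/left deg [-1.  -0.6] tooly ang 0.2214 F [ 0.7 -1.3 -4.6] gap 0.0155 118.0
t 40.45 p [ 0.4301 -0.0691  0.2549] r 0.436 q [ 1.54 -0.15 -1.34  1.83 -0.14  1.37  0.45] tilt out/left deg [-1.  -0.6] tooly ang 0.2214 F [ 0.7 -1.3 -4.6] gap 0.0155 118.0
[[-0.0234, -0.0048, -0.016], [-0.0224, -0.0082, -0.016], [-0.021, -0.0113, -0.016], [-0.0191, -0.0142, -0.016], [-0.0169, -0.0169, -0.016], [-0.0143, -0.0191, -0.016], [-0.0114, -0.021, -0.016], [-0.0082, -0.0224, -0.016], [-0.0049, -0.0234, -0.016]]
[np.float64(-0.145), np.float64(-0.145), np.float64(-0.145), np.float64(-0.145), np.float64(-0.145), np.float64(-0.145), np.float64(-0.145), np.float64(-0.145), np.float64(-0.145)]
```

Emit:
servo_tool:
  translation:
    - [-0.023,-0.005,-0.016]
    - [-0.022,-0.008,-0.016]
    - [-0.021,-0.011,-0.016]
    - [-0.019,-0.014,-0.016]
    - [-0.017,-0.017,-0.016]
    - [-0.014,-0.019,-0.016]
    - [-0.011,-0.021,-0.016]
    - [-0.008,-0.022,-0.016]
    - [-0.005,-0.023,-0.016]
  spin: [-0.145,-0.145,-0.145,-0.145,-0.145,-0.145,-0.145,-0.145,-0.145]

```text
t: 41.58
eef_pos: [0.4356, -0.2817, 0.4001]
tcp_rot: [-0.009, 0.02, 1.0, -0.003]
wrist_force: [1.6, -0.1, -4.3]
finger_gap: 0.0156
finger_force: 118.1
```

```bash
python3 -c "
from h import *
st()
p,d,i=cap('side');cv2.imwrite('pics/sd3.png',p[:,:,::-1])
"
```

```text
t 41.58 p [ 0.4356 -0.2817  0.4001] r 0.519 q [ 1.5   0.24 -1.22  1.38  0.24  1.7   1.85] tilt out/left deg [-0.7 -0.9] tooly ang 1.5308 F [ 1.6 -0.1 -4.3] gap 0.0156 118.1
```

View pics/sd3.png

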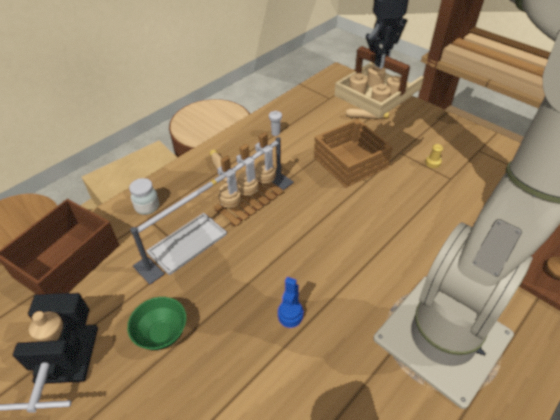

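Level lift; blanks are inside the tray, at (375,85). Now I tilt it at the upper limit with the closed end and side down.

Emit:
servo_tool:
  translation:
    - [0,0,-0.05]
    - [0,0,-0.05]
    - [0,0,-0.05]
    - [0,0,-0.05]
    - [0,0,-0.05]
    - [0,0,-0.05]
    - [0,0,-0.05]
    - [0,0,-0.05]
  spin: [0,0,0,0,0,0,0,0]

```text
t: 42.62
eef_pos: [0.459, -0.2906, 0.5188]
tcp_rot: [-0.066, 0.019, 0.998, 0.013]
wrist_force: [1.3, -0.9, -6.0]
finger_gap: 0.0158
finger_force: 120.6
```

```bash
python3 -c "
from h import *
st()"
```

```text
t 42.62 p [ 0.459  -0.2906  0.5188] r 0.543 q [0.43 0.28 0.05 0.94 0.02 2.05 2.02] tilt out/left deg [-7.2 -2.7] tooly ang 1.5305 F [ 1.3 -0.9 -6. ] gap 0.0158 120.6
```

Emit:
servo_tool:
  translation:
    - [0,0,-0.05]
    - [0,0,-0.05]
    - [0,0,-0.05]
    - [0,0,-0.05]
    - [0,0,-0.05]
    - [0,0,-0.05]
  spin: [0,0,0,0,0,0]

```text
t: 43.38
eef_pos: [0.4451, -0.2757, 0.6191]
tcp_rot: [0.018, 0.017, 0.999, -0.04]
wrist_force: [0.5, -0.7, -4.2]
finger_gap: 0.0155
finger_force: 120.6
```

```bash
python3 -c "
from h import *
st()"
```

```text
t 43.38 p [ 0.4451 -0.2757  0.6191] r 0.524 q [-0.11  0.21  0.76  0.85 -0.11  2.06  2.12] tilt out/left deg [ 4.1 -2.9] tooly ang 1.5352 F [ 0.5 -0.7 -4.2] gap 0.0155 120.6
```

Emit:
servo_tool:
  translation:
    - [0,0,-0.05]
    - [0,0,-0.05]
    - [0,0,-0.05]
    - [0,0,-0.05]
    - [0,0,-0.05]
    - [0,0,-0.05]
    - [0,0,-0.05]
    - [0,0,-0.05]
  spin: [0,0,0,0,0,0,0,0]

```text
t: 44.38
eef_pos: [0.4141, -0.2539, 0.7281]
tcp_rot: [0.118, 0.007, 0.988, -0.097]
wrist_force: [-0.8, -0.4, -4.0]
finger_gap: 0.0161
finger_force: 120.6
```

```bash
python3 -c "
from h import *
st()"
```

```text
t 44.38 p [ 0.4141 -0.2539  0.7281] r 0.486 q [-0.56  0.11  1.21  0.73 -0.09  2.06  2.13] tilt out/left deg [17.4 -2.7] tooly ang 1.5325 F [-0.8 -0.4 -4. ] gap 0.0161 120.6
```

Emit:
servo_tool:
  translation:
    - [0,0,-0.05]
    - [0,0,-0.05]
    - [0,0,-0.05]
    - [0,0,-0.05]
    - [0,0,-0.05]
    - [0,0,-0.05]
    - [0,0,-0.05]
    - [0,0,-0.05]
    - [0,0,-0.05]
    - [0,0,-0.05]
  spin: [0,0,0,0,0,0,0,0,0,0]

```text
t: 45.62
eef_pos: [0.3573, -0.2444, 0.8121]
tcp_rot: [0.207, 0.01, 0.969, -0.132]
wrist_force: [-0.9, -0.7, -4.8]
finger_gap: 0.016
finger_force: 120.6
```

```bash
python3 -c "
from h import *
st()"
```

```text
t 45.62 p [ 0.3573 -0.2444  0.8121] r 0.433 q [ 0.52 -0.01 -0.08  0.6   0.07  2.06  2.04] tilt out/left deg [28.4  0.6] tooly ang 1.4939 F [-0.9 -0.7 -4.8] gap 0.016 120.6
```

Emit:
servo_tool:
  translation:
    - [0,0,-0.05]
    - [0,0,-0.05]
    - [0,0,-0.05]
    - [0,0,-0.05]
    - [0,0,-0.05]
    - [0,0,-0.05]
    - [0,0,-0.05]
    - [0,0,-0.05]
    - [0,0,-0.05]
    - [0,0,-0.05]
  spin: [0,0,0,0,0,0,0,0,0,0]

```text
t: 46.88
eef_pos: [0.2108, -0.161, 0.9174]
tcp_rot: [0.325, 0.013, 0.923, -0.204]
wrist_force: [1.0, 0.2, -4.5]
finger_gap: 0.0153
finger_force: 120.7
```

```bash
python3 -c "
from h import *
st()"
```

```text
t 46.88 p [ 0.2108 -0.161   0.9174] r 0.265 q [ 0.62 -0.27 -0.1   0.57  0.02  2.06  2.07] tilt out/left deg [45.1  4.4] tooly ang 1.4009 F [ 1.   0.2 -4.5] gap 0.0153 120.7
```

Emit:
servo_tool:
  translation:
    - [0,0,-0.05]
    - [0,0,-0.05]
    - [0,0,-0.05]
    - [0,0,-0.05]
  spin: [0,0,0,0]

```text
t: 47.38
eef_pos: [0.1106, -0.0972, 0.9852]
tcp_rot: [0.412, 0.015, 0.87, -0.268]
wrist_force: [-0.1, -0.3, -4.5]
finger_gap: 0.0158
finger_force: 120.8
```

```bash
cat >> h.py <<'E'
def tray(M,p,bar_off=.0125):
    # tray pose from tool: tray x = tool y, z = -tool z; bar centre sits TCP - bar_off*toolz
    X=M[:,1];Z=-M[:,2];Y=np.cross(Z,X); b=p+Z*bar_off; o=b-.088*Z
    return o,X,Y,Z,b
E
python3 -c "
from h import *
s,M=st()
A,C=top();m=near(A,.52,-.337,.16,.08,.09); print('crate',rect(A,m))
p,d,i=cap('side');cv2.imwrite('pics/sd4.png',p[:,:,::-1]);p,d,i=cap('scene');cv2.imwrite('pics/sc4.png',p[:,:,::-1])
o,X,Y,Z,b=tray(M,s['eef_pos']);print(X.round(2),Y.round(2),Z.round(2))
"
```

```text
t 47.38 p [ 0.1106 -0.0972  0.9852] r 0.147 q [ 0.68 -0.39 -0.07  0.45 -0.04  2.06  2.1 ] tilt out/left deg [58.7 11.9] tooly ang 1.2886 F [-0.1 -0.3 -4.5] gap 0.0158 120.8
crate (array([ 521.2, -337.5]), array([177.9, 176.9]), 76.01322937011719, [[414.0, -402.0], [586.0, -445.0], [629.0, -273.0], [457.0, -230.0]])
[ 0.25  0.86 -0.45] [-0.66 -0.19 -0.73] [-0.71  0.48  0.52]
```

View pics/sc4.png

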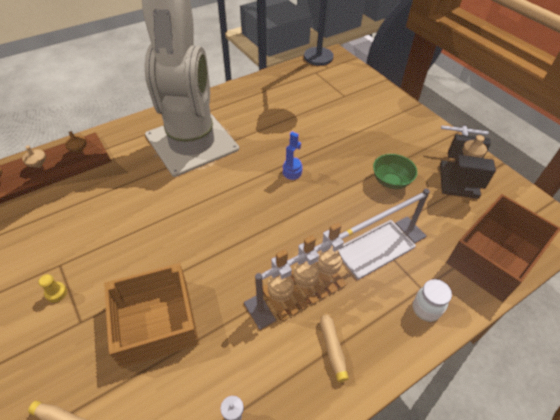

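The bench is clean and the crate unmoved. The force is steady, so the blanks are still aboard, with the tray tilted 58° closed side down. Next I compute the pour position over the crate.

```bash
python3 -c "
from h import *
s,M=st(); 
lip=np.array([.546,-.354])
g=M[:,2].copy(); az=np.arctan2(g[1],g[0])
# spin so that tray X (tool y) has max upward z : 
best=max(np.linspace(-3.1,3.1,621),key=lambda t:(M@R.from_rotvec([0,0,t]).as_matrix())[2,1]); print('spin to pour',best)
Mf=M@R.from_rotvec([0,0,best]).as_matrix()
o,X,Y,Z,b=tray(Mf,np.zeros(3)); L=o-.085*X+.006*Z; print('lip rel TCP',L.round(3))
for t in np.linspace(0,best,9):
    m=M@R.from_rotvec([0,0,t]).as_matrix(); o,X,Y,Z,b=tray(m,np.zeros(3))
    c=[o+sx*.085*X+sy*.07*Y for sx in(-1,1) for sy in(-1,1)]; l=o-.085*X
    print(round(t,2),'low',min(q[2] for q in c).round(3),'lip',l.round(3),'openslope',np.degrees(np.arcsin(X[2])).round(0),'lip corners',(l+.07*Y).round(3),(l-.07*Y).round(3))
tx,ty=lip-L[:2]; print('TCP',tx,ty)
plan([((tx,ty,.42),None,.045)])
"
```

```text
t 47.58 p [ 0.1103 -0.0973  0.9851] r 0.147 q [ 0.68 -0.39 -0.07  0.45 -0.04  2.06  2.1 ] tilt out/left deg [58.7 11.9] tooly ang 1.2877 F [ 0.5 -0.3 -4. ] gap 0.016 120.8
spin to pour 2.1300000000000003
lip rel TCP [ 0.013 -0.009 -0.109]
0.0 low -0.128 lip [ 0.032 -0.109 -0.   ] openslope -27.0 lip corners [-0.014 -0.123 -0.051] [ 0.079 -0.095  0.051]
0.27 low -0.117 lip [ 0.018 -0.111 -0.018] openslope -14.0 lip corners [-0.022 -0.108 -0.075] [ 0.058 -0.113  0.039]
0.53 low -0.101 lip [ 0.007 -0.107 -0.037] openslope -1.0 lip corners [-0.024 -0.089 -0.097] [ 0.038 -0.126  0.023]
0.8 low -0.114 lip [-0.001 -0.099 -0.056] openslope 12.0 lip corners [-0.021 -0.065 -0.114] [ 0.018 -0.132  0.002]
1.07 low -0.127 lip [-0.006 -0.086 -0.074] openslope 25.0 lip corners [-0.013 -0.04  -0.127] [ 0.001 -0.132 -0.022]
1.33 low -0.133 lip [-0.006 -0.07  -0.09 ] openslope 37.0 lip corners [ 0.    -0.015 -0.133] [-0.012 -0.124 -0.047]
1.6 low -0.132 lip [-0.002 -0.051 -0.102] openslope 48.0 lip corners [ 0.017  0.009 -0.132] [-0.021 -0.111 -0.071]
1.86 low -0.125 lip [ 0.006 -0.031 -0.109] openslo
[... 227 characters left out ...]
47.58 p [ 0.1103 -0.0973  0.9851] r 0.147 q [ 0.68 -0.39 -0.07  0.45 -0.04  2.06  2.1 ] tilt out/left deg [58.7 11.9] tooly ang 1.2877 F [ 0.5 -0.3 -4. ] gap 0.016 120.8
[[0.0106, 0.0088, 0.0418], [0.0106, 0.0088, 0.0418], [0.0106, 0.0088, 0.0418], [0.0106, 0.0088, 0.0418], [0.0106, 0.0088, 0.0418], [0.0106, 0.0088, 0.0418], [0.0106, 0.0088, 0.0418], [0.0106, 0.0088, 0.0418], [0.0106, 0.0088, 0.0418], [0.0106, 0.0088, 0.0418], [0.0106, 0.0088, 0.0418], [0.0106, 0.0088, 0.0418]]
[0.0, 0.0, 0.0, 0.0, 0.0, 0.0, 0.0, 0.0, 0.0, 0.0, 0.0, 0.0]
[[0.0106, 0.0088, 0.0418], [0.0106, 0.0088, 0.0418], [0.0106, 0.0088, 0.0418], [0.0106, 0.0088, 0.0418], [0.0106, 0.0088, 0.0418]]
[0.0, 0.0, 0.0, 0.0, 0.0]
```

Emit:
servo_tool:
  translation:
    - [0.01,0.009,0.042]
    - [0.01,0.009,0.042]
    - [0.01,0.009,0.042]
    - [0.01,0.009,0.042]
    - [0.01,0.009,0.042]
    - [0.01,0.009,0.042]
    - [0.01,0.009,0.042]
    - [0.01,0.009,0.042]
    - [0.01,0.009,0.042]
    - [0.01,0.009,0.042]
    - [0.01,0.009,0.042]
  spin: [0,0,0,0,0,0,0,0,0,0,0]

```text
t: 48.95
eef_pos: [0.2844, -0.2382, 0.7804]
tcp_rot: [0.344, -0.002, 0.916, -0.206]
wrist_force: [-0.2, -0.8, -4.3]
finger_gap: 0.0159
finger_force: 120.7
```

```bash
python3 -c "
from h import *
plan([((.535,-.31,.36),None,.04),((.535,-.31,.25),None,.04)])
"
```

```text
t 48.95 p [ 0.2844 -0.2382  0.7804] r 0.371 q [ 1.67 -0.5  -0.27  1.22 -0.72  1.7   2.6 ] tilt out/left deg [46.9  9.8] tooly ang 1.4211 F [-0.2 -0.8 -4.3] gap 0.0159 120.7
[[0.0064, 0.0098, 0.0362], [0.0064, 0.0098, 0.0362], [0.0064, 0.0098, 0.0362], [0.0064, 0.0098, 0.0362], [0.0064, 0.0098, 0.0362], [0.0064, 0.0098, 0.0362], [0.0064, 0.0098, 0.0362], [0.0064, 0.0098, 0.0362], [0.0064, 0.0098, 0.0362], [0.0064, 0.0098, 0.0362], [0.0064, 0.0098, 0.0362], [0.0064, 0.0098, 0.0362]]
[0.0, 0.0, 0.0, 0.0, 0.0, 0.0, 0.0, 0.0, 0.0, 0.0, 0.0, 0.0]
[[0.0064, 0.0098, 0.0362], [0.0232, 0.014, 0.0249], [0.0232, 0.014, 0.0249], [0.0232, 0.014, 0.0249]]
[0.0, 0.0, 0.0, 0.0]
```

Emit:
servo_tool:
  translation:
    - [0,0,0]
    - [0,0,0]
    - [0,0,0]
    - [0,0,0]
  spin: [0.1,0.1,0.1,0.1]

```text
t: 49.45
eef_pos: [0.2839, -0.2374, 0.7812]
tcp_rot: [0.378, 0.182, 0.898, -0.132]
wrist_force: [0.1, 0.1, -4.0]
finger_gap: 0.0155
finger_force: 120.7
```

```bash
python3 -c "
from h import *
s,M=st(); print(tray(M,s['eef_pos'])[1])
plan([((.535,-.31,.36),None,.04),((.535,-.31,.25),None,.04)])
"
```

```text
t 49.45 p [ 0.2839 -0.2374  0.7812] r 0.37 q [ 1.67 -0.5  -0.27  1.22 -0.72  1.71  2.2 ] tilt out/left deg [46.9  9.8] tooly ang 1.1278 F [ 0.1  0.1 -4. ] gap 0.0155 120.7
[ 0.4264501   0.89892665 -0.1003553 ]
t 49.45 p [ 0.2839 -0.2374  0.7812] r 0.37 q [ 1.67 -0.5  -0.27  1.22 -0.72  1.71  2.2 ] tilt out/left deg [46.9  9.8] tooly ang 1.1278 F [ 0.1  0.1 -4. ] gap 0.0155 120.7
[[0.0098, 0.0065, 0.0363], [0.0098, 0.0065, 0.0363], [0.0098, 0.0065, 0.0363], [0.0098, 0.0065, 0.0363], [0.0098, 0.0065, 0.0363], [0.0098, 0.0065, 0.0363], [0.0098, 0.0065, 0.0363], [0.0098, 0.0065, 0.0363], [0.0098, 0.0065, 0.0363], [0.0098, 0.0065, 0.0363], [0.0098, 0.0065, 0.0363], [0.0098, 0.0065, 0.0363]]
[0.0, 0.0, 0.0, 0.0, 0.0, 0.0, 0.0, 0.0, 0.0, 0.0, 0.0, 0.0]
[[0.0098, 0.0065, 0.0363], [0.0266, 0.0035, 0.0248], [0.0266, 0.0035, 0.0248], [0.0266, 0.0035, 0.0248]]
[0.0, 0.0, 0.0, 0.0]
```

Emit:
servo_tool:
  translation:
    - [0.01,0.006,0.036]
    - [0.01,0.006,0.036]
    - [0.01,0.006,0.036]
    - [0.01,0.006,0.036]
    - [0.01,0.006,0.036]
    - [0.01,0.006,0.036]
    - [0.01,0.006,0.036]
    - [0.01,0.006,0.036]
  spin: [0,0,0,0,0,0,0,0]

```text
t: 50.45
eef_pos: [0.4042, -0.2819, 0.5814]
tcp_rot: [0.367, 0.189, 0.902, -0.123]
wrist_force: [0.4, -0.9, -4.9]
finger_gap: 0.0161
finger_force: 120.7
```

```bash
python3 -c "
from h import *
s,M=st(); print(tray(M,s['eef_pos'])[1])
plan([((.535,-.31,.36),None,.04),((.535,-.31,.25),None,.04)])
"
```

```text
t 50.45 p [ 0.4042 -0.2819  0.5814] r 0.493 q [ 0.86 -0.49 -0.18  1.71 -0.2   1.13  1.83] tilt out/left deg [45.5  4.6] tooly ang 1.1229 F [ 0.4 -0.9 -4.9] gap 0.0161 120.7
[ 0.43151252  0.89820896 -0.08377121]
t 50.45 p [ 0.4042 -0.2819  0.5814] r 0.493 q [ 0.86 -0.49 -0.18  1.71 -0.2   1.13  1.83] tilt out/left deg [45.5  4.6] tooly ang 1.1229 F [ 0.4 -0.9 -4.9] gap 0.0161 120.7
[[0.0091, 0.0071, 0.0351], [0.0091, 0.0071, 0.0351], [0.0091, 0.0071, 0.0351], [0.0091, 0.0071, 0.0351], [0.0091, 0.0071, 0.0351], [0.0091, 0.0071, 0.0351], [0.0091, 0.0071, 0.0351], [0.0261, 0.0031, 0.0257], [0.0261, 0.0031, 0.0257], [0.0261, 0.0031, 0.0257]]
[0.0, 0.0, 0.0, 0.0, 0.0, 0.0, 0.0, 0.0, 0.0, 0.0]
```

Emit:
servo_tool:
  translation:
    - [0.009,0.007,0.035]
    - [0.009,0.007,0.035]
    - [0.009,0.007,0.035]
    - [0.009,0.007,0.035]
    - [0.009,0.007,0.035]
    - [0.009,0.007,0.035]
    - [0.009,0.007,0.035]
    - [0.02,0.003,0.02]
    - [0,0,0]
  spin: [0,0,0,0,0,0,0,0,0]

```text
t: 51.58
eef_pos: [0.5337, -0.3103, 0.3313]
tcp_rot: [0.365, 0.19, 0.903, -0.123]
wrist_force: [-0.4, 0.0, -4.1]
finger_gap: 0.0157
finger_force: 120.7
```

```bash
python3 -c "
from h import *
s,M=st(); X=tray(M,s['eef_pos'])[1]
best=max(np.linspace(-3.1,3.1,621),key=lambda t:(M@R.from_rotvec([0,0,t]).as_matrix())[2,1]); print(X,'spin to pour',best)
for t in np.linspace(0,best,7):
    m=M@R.from_rotvec([0,0,t]).as_matrix(); o,X,Y,Z,b=tray(m,s['eef_pos'])
    c=[o+sx*.085*X+sy*.07*Y for sx in(-1,1) for sy in(-1,1)]; l=o-.085*X
    print(round(t,2),'low',min(q[2] for q in c).round(3),'lip',l.round(3),np.degrees(np.arcsin(X[2])).round(0),(l+.07*Y).round(3),(l-.07*Y).round(3))
A,C=top();m=near(A,.52,-.337,.14,.08,.088); print('crate',rect(A,m))
plan([((.535,-.31,.25),None,.04)])
p,d,i=cap('side');cv2.imwrite('pics/sd5.png',cv2.resize(p[30:230,250:530,::-1],None,fx=2,fy=2))
"
```

```text
t 51.58 p [ 0.5337 -0.3103  0.3313] r 0.617 q [ 0.9  -0.23 -0.43  2.04 -0.06  0.52  1.65] tilt out/left deg [45.3 -0.3] tooly ang 1.1225 F [-0.4  0.  -4.1] gap 0.0157 120.7
[ 0.43192948  0.89805815 -0.08323753] spin to pour 1.69
0.0 low 0.222 lip [ 0.543 -0.414  0.285] -5.0 [ 0.497 -0.396  0.236] [ 0.59  -0.431  0.335]
0.28 low 0.219 lip [ 0.529 -0.405  0.268] 7.0 [ 0.493 -0.37   0.219] [ 0.565 -0.439  0.317]
0.56 low 0.207 lip [ 0.519 -0.391  0.252] 18.0 [ 0.496 -0.342  0.207] [ 0.542 -0.439  0.297]
0.84 low 0.201 lip [ 0.514 -0.372  0.238] 28.0 [ 0.505 -0.313  0.201] [ 0.522 -0.431  0.275]
1.13 low 0.201 lip [ 0.513 -0.351  0.227] 37.0 [ 0.521 -0.286  0.201] [ 0.506 -0.415  0.254]
1.41 low 0.206 lip [ 0.518 -0.329  0.22 ] 43.0 [ 0.541 -0.264  0.206] [ 0.496 -0.394  0.234]
1.69 low 0.218 lip [ 0.528 -0.307  0.218] 45.0 [ 0.564 -0.247  0.218] [ 0.493 -0.367  0.218]
crate (array([ 521.2, -337. ]), array([174.3, 176.6]), 75.3740005493164, [[414.0, -399.0], [585.0, -444.0], [629.0, -275.0], [458.0, -230.0]])
t 51.67 p [ 0.5352 -0.311   0.3366] r 0.619 q [ 0.9  -0.23 -0.43  2.03 -0.06  0.52  1.65] tilt out/left deg [45.8 -0.3] tooly ang 1.122 F [ 0.9  0.3 -3.7] gap 0.0156 120.7
[[0.0207, 0.0027, 0.02], [0.0207, 0.0027, 0.02], [0.0207, 0.0027, 0.02]]
[0.0, 0.0, 0.0]
```

View pics/sd5.png

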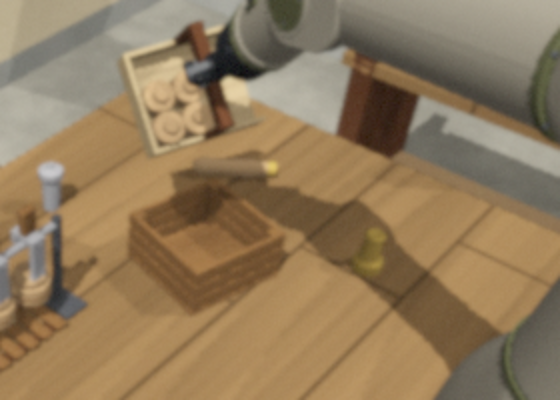

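The image shows all four blanks against the closed end and the tray over the crate. I lower it, then pour with a quick spin.

```bash
python3 -c "
from h import *
plan([((.543,-.322,.257),None,.04)])"
```

```text
t 51.73 p [ 0.5356 -0.311   0.3378] r 0.619 q [ 0.9  -0.23 -0.43  2.03 -0.06  0.52  1.65] tilt out/left deg [45.9 -0.3] tooly ang 1.122 F [-0.1 -0.8 -3.8] gap 0.0156 120.7
[[0.0167, 0.0001, 0.0216], [0.0167, 0.0001, 0.0216], [0.0167, 0.0001, 0.0216]]
[0.0, 0.0, 0.0]
```

Emit:
servo_tool:
  translation:
    - [0.017,0,0.022]
    - [0.017,0,0.022]
    - [0.017,0,0.022]
    - [0,0,0]
  spin: [0,0,0,0]

```text
t: 52.22
eef_pos: [0.5422, -0.3221, 0.2531]
tcp_rot: [0.368, 0.189, 0.902, -0.124]
wrist_force: [-0.1, 0.2, -4.4]
finger_gap: 0.0156
finger_force: 120.7
```

```bash
python3 -c "
from h import *
s,M=st();best=max(np.linspace(-3.1,3.1,621),key=lambda t:(M@R.from_rotvec([0,0,t]).as_matrix())[2,1]); print('spin to pour',best)
for t in np.linspace(0,best,5):
    m=M@R.from_rotvec([0,0,t]).as_matrix(); o,X,Y,Z,b=tray(m,s['eef_pos'])
    c=[o+sx*.085*X+sy*.07*Y for sx in(-1,1) for sy in(-1,1)]; l=o-.085*X
    print(round(t,2),'low',min(q[2] for q in c).round(3),'lip',l.round(3),np.degrees(np.arcsin(X[2])).round(0),(l+.07*Y).round(3),(l-.07*Y).round(3))
"
```

```text
t 52.23 p [ 0.5422 -0.3221  0.2531] r 0.631 q [ 0.94 -0.12 -0.48  2.13  0.04  0.33  1.56] tilt out/left deg [45.7  0.3] tooly ang 1.1222 F [-0.1  0.2 -4.4] gap 0.0156 120.7
spin to pour 1.69
0.0 low 0.143 lip [ 0.552 -0.426  0.208] -5.0 [ 0.506 -0.408  0.158] [ 0.598 -0.443  0.257]
0.42 low 0.134 lip [ 0.532 -0.41   0.182] 12.0 [ 0.503 -0.369  0.134] [ 0.562 -0.452  0.23 ]
0.84 low 0.123 lip [ 0.522 -0.384  0.16 ] 28.0 [ 0.515 -0.326  0.123] [ 0.53  -0.443  0.197]
1.27 low 0.124 lip [ 0.524 -0.352  0.145] 41.0 [ 0.539 -0.287  0.124] [ 0.509 -0.417  0.165]
1.69 low 0.14 lip [ 0.538 -0.319  0.14 ] 46.0 [ 0.573 -0.259  0.14 ] [ 0.502 -0.38   0.14 ]
```

Emit:
servo_tool:
  translation:
    - [0,0,0]
    - [0,0,0]
    - [0,0,0]
    - [0,0,0]
    - [0,0,0]
    - [0,0,0]
    - [0,0,0]
    - [0,0,0]
    - [0,0,0]
    - [0,0,0]
    - [0,0,0]
    - [0,0,0]
  spin: [0.17,0.17,0.17,0.17,0.17,0.17,0.17,0.17,0.17,0.16,0,0]

```text
t: 53.72
eef_pos: [0.5434, -0.3222, 0.256]
tcp_rot: [0.339, 0.798, 0.459, 0.193]
wrist_force: [0.0, 0.0, -2.8]
finger_gap: 0.0159
finger_force: 120.9
```

```bash
python3 -c "
from h import *
st()
a=[cv2.resize(cap(n)[0],(400,300)) for n in('scene','side')]
p,d,i=cap('scene');q,_,_=cap('side')
cv2.imwrite('pics/p6.png',np.hstack([cv2.resize(p[200:400,60:260],(390,390)),cv2.resize(q[30:230,250:450],(390,390))])[:,:,::-1])
"
```

```text
t 53.73 p [ 0.5434 -0.3222  0.256 ] r 0.632 q [ 1.25 -0.13 -0.77  2.11 -0.1   0.33  0.01] tilt out/left deg [45.9  0.2] tooly ang -0.526 F [ 0.   0.  -2.8] gap 0.0159 120.9
```

View pics/p6.png

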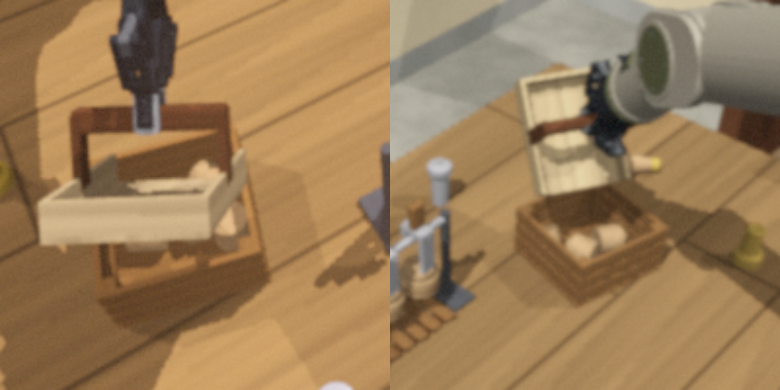

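The tray looks empty and the blanks are in the crate, with the force down by about 1.7 N. Lifting away to check.

Emit:
servo_tool:
  translation:
    - [0,0.015,-0.015]
    - [0,0.028,-0.028]
    - [0,0.028,-0.028]
    - [0,0.028,-0.028]
    - [0,0.028,-0.028]
    - [0,0.028,-0.028]
  spin: [0,0,0,0,0,0]

```text
t: 54.68
eef_pos: [0.5402, -0.3201, 0.4748]
tcp_rot: [0.338, 0.799, 0.458, 0.193]
wrist_force: [0.5, -0.3, -2.8]
finger_gap: 0.0157
finger_force: 120.9
```

Emit:
servo_tool:
  translation:
    - [0,-0.029,-0.028]
    - [0,-0.029,-0.028]
    - [0,-0.029,-0.028]
    - [0,-0.029,-0.028]
    - [0,-0.029,-0.028]
  spin: [0,0,0,0,0]

```text
t: 55.3
eef_pos: [0.4442, -0.2649, 0.4673]
tcp_rot: [0.333, 0.802, 0.458, 0.19]
wrist_force: [-1.3, 0.4, -2.2]
finger_gap: 0.0157
finger_force: 120.9
```

```bash
python3 -c "
from h import *
st()
p,d,i=cap('scene');q,_,_=cap('side')
cv2.imwrite('pics/p7.png',np.hstack([cv2.resize(p[200:400,60:260],(390,390)),cv2.resize(q[30:230,250:450],(390,390))])[:,:,::-1])
"
```

```text
t 55.3 p [ 0.4442 -0.2649  0.4673] r 0.517 q [ 0.57 -0.49 -0.12  1.95  0.01  0.9  -0.09] tilt out/left deg [45.1  0.3] tooly ang -0.5324 F [-1.3  0.4 -2.2] gap 0.0157 120.9
```

View pics/p7.png

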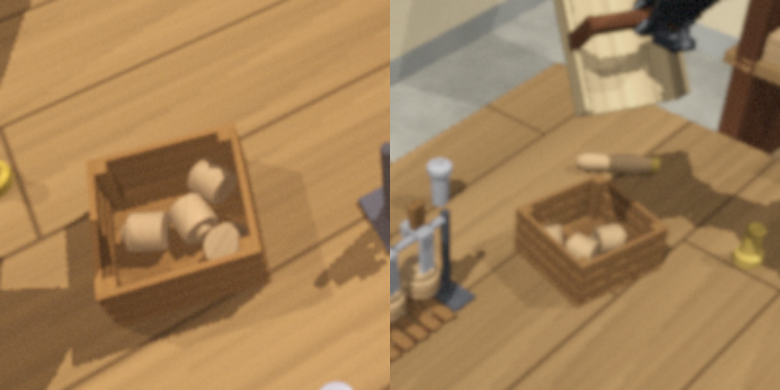

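All four blanks are in the crate. Un-tilting the empty tray at the near limit.

Emit:
servo_tool:
  translation:
    - [0,-0.035,-0.03]
    - [0,-0.035,-0.03]
    - [0,-0.035,-0.03]
    - [0,-0.035,-0.03]
    - [0,-0.035,-0.03]
    - [0,-0.035,-0.03]
  spin: [0,0,0,0,0,0]

```text
t: 56.15
eef_pos: [0.4266, -0.2355, 0.3628]
tcp_rot: [0.298, 0.824, 0.459, 0.145]
wrist_force: [-1.3, -1.3, -1.0]
finger_gap: 0.0157
finger_force: 120.9
```

```bash
python3 -c "
from h import *
st()
"
```

```text
t 56.15 p [ 0.4266 -0.2355  0.3628] r 0.487 q [ 0.61 -0.5  -0.23  2.11  0.05  0.86 -0.2 ] tilt out/left deg [38.5 -4.8] tooly ang -0.54 F [-1.3 -1.3 -1. ] gap 0.0157 120.9
```

Emit:
servo_tool:
  translation:
    - [-0.02,0.025,-0.032]
    - [-0.02,0.025,-0.032]
    - [-0.02,0.025,-0.032]
    - [0,0.025,-0.032]
    - [0,-0.038,-0.03]
    - [0,-0.038,-0.03]
    - [0,-0.038,-0.03]
    - [0,-0.038,-0.03]
    - [0,-0.038,-0.03]
    - [0,-0.038,-0.03]
  spin: [0,0,0,0,0,0,0,0,0,0]

```text
t: 57.4
eef_pos: [0.3726, -0.2536, 0.4634]
tcp_rot: [0.244, 0.836, 0.473, 0.133]
wrist_force: [-0.7, 0.2, -2.1]
finger_gap: 0.0157
finger_force: 120.9
```

```bash
python3 -c "
from h import *
st()
"
```

```text
t 57.4 p [ 0.3726 -0.2536  0.4634] r 0.451 q [ 0.98 -0.5  -0.29  1.85 -0.22  1.21  0.15] tilt out/left deg [32.3  1.5] tooly ang -0.5369 F [-0.7  0.2 -2.1] gap 0.0157 120.9
```

Emit:
servo_tool:
  translation:
    - [0,-0.04,-0.026]
    - [0,-0.04,-0.026]
    - [0,-0.04,-0.024]
    - [0,-0.04,-0.022]
    - [0,-0.04,-0.02]
    - [0,-0.04,-0.018]
    - [0,-0.04,-0.016]
  spin: [0,0,0,0,0,0,0]

```text
t: 58.28
eef_pos: [0.3407, -0.2482, 0.4149]
tcp_rot: [0.199, 0.855, 0.466, 0.112]
wrist_force: [-0.8, -1.3, -1.4]
finger_gap: 0.0158
finger_force: 120.9
```

```bash
python3 -c "
from h import *
st()
"
```

```text
t 58.27 p [ 0.3407 -0.2482  0.4149] r 0.422 q [ 0.82 -0.5  -0.18  1.92 -0.13  1.25  0.07] tilt out/left deg [26.3  2.1] tooly ang -0.5734 F [-0.8 -1.3 -1.4] gap 0.0158 120.9
```

Emit:
servo_tool:
  translation:
    - [0,-0.04,-0.018]
    - [0,-0.04,-0.018]
    - [0,-0.04,-0.018]
    - [0,-0.04,-0.016]
    - [0,-0.04,-0.016]
    - [0,-0.04,-0.016]
    - [0,-0.04,-0.014]
    - [0,-0.04,-0.014]
    - [0,-0.04,-0.012]
    - [0,-0.04,-0.012]
  spin: [0,0,0,0,0,0,0,0,0,0]

```text
t: 59.52
eef_pos: [0.2999, -0.2121, 0.3254]
tcp_rot: [0.112, 0.869, 0.476, 0.081]
wrist_force: [-1.3, -1.1, -1.5]
finger_gap: 0.0157
finger_force: 120.8
```

```bash
python3 -c "
from h import *
st()
"
```

```text
t 59.52 p [ 0.2999 -0.2121  0.3254] r 0.367 q [ 0.82 -0.5  -0.2   2.06 -0.15  1.3   0.08] tilt out/left deg [15.7  2.8] tooly ang -0.5741 F [-1.3 -1.1 -1.5] gap 0.0157 120.8
```

Emit:
servo_tool:
  translation:
    - [0.03,0.008,-0.03]
    - [0.03,0.008,-0.03]
    - [0,-0.04,-0.012]
    - [0,-0.04,-0.012]
    - [0,-0.04,-0.012]
    - [0,-0.04,-0.01]
    - [0,-0.04,-0.01]
    - [0,-0.04,-0.01]
    - [0,-0.04,-0.008]
    - [0,-0.04,-0.008]
  spin: [0,0,0,0,0,0,0,0,0,0]

```text
t: 60.78
eef_pos: [0.2841, -0.1012, 0.3095]
tcp_rot: [0.023, 0.877, 0.479, 0.031]
wrist_force: [-0.8, -0.6, -2.0]
finger_gap: 0.0158
finger_force: 120.8
```

```bash
python3 -c "
from h import *
st()
"
```

```text
t 60.77 p [ 0.2841 -0.1012  0.3095] r 0.302 q [ 0.32 -0.5  -0.08  2.07 -0.05  1.49 -0.32] tilt out/left deg [4.3 1. ] tooly ang -0.5713 F [-0.8 -0.6 -2. ] gap 0.0158 120.8
```

Emit:
servo_tool:
  translation:
    - [0,-0.04,-0.004]
    - [0,-0.04,-0.004]
    - [0,-0.04,0]
  spin: [0,0,0]

```text
t: 61.15
eef_pos: [0.2674, -0.0664, 0.2841]
tcp_rot: [-0.012, 0.866, 0.5, 0.014]
wrist_force: [-1.1, 1.2, -1.5]
finger_gap: 0.0156
finger_force: 120.9
```

```bash
python3 -c "
from h import *
plan([((.428,-.065,.25),.2,.035),((.428,-.065,.095),.2,.035)])
A,C=top();print('crate',rect(A,near(A,.52,-.337,.16,.08,.09)))
"
```

```text
t 61.15 p [ 0.2674 -0.0664  0.2841] r 0.276 q [ 0.46 -0.5  -0.22  2.12 -0.14  1.51 -0.25] tilt out/left deg [0.2 2.1] tooly ang -0.5241 F [-1.1  1.2 -1.5] gap 0.0156 120.9
[[0.0161, 0.0277, 0.0072], [0.0119, 0.0297, 0.0072], [0.0075, 0.0312, 0.0072], [0.0029, 0.0319, 0.0072], [-0.0017, 0.032, 0.0072], [-0.001, -0.0006, 0.031], [-0.001, -0.0006, 0.031], [-0.001, -0.0006, 0.031], [-0.001, -0.0006, 0.031], [-0.001, -0.0006, 0.031]]
[np.float64(-0.145), np.float64(-0.145), np.float64(-0.145), np.float64(-0.145), np.float64(-0.145), np.float64(0.0), np.float64(0.0), np.float64(0.0), np.float64(0.0), np.float64(0.0)]
crate (array([ 521.3, -336.6]), array([175.3, 177.4]), 75.3987808227539, [[413.0, -399.0], [585.0, -444.0], [629.0, -274.0], [458.0, -229.0]])
```

Emit:
servo_tool:
  translation:
    - [0.016,0.028,0.007]
    - [0.012,0.03,0.007]
    - [0.008,0.031,0.007]
    - [0.003,0.032,0.007]
    - [-0.002,0.032,0.007]
    - [-0.001,0,0.031]
    - [-0.001,0,0.031]
    - [-0.001,0,0.031]
    - [-0.001,0,0.031]
    - [0,0,0.015]
    - [0,0,0]
  spin: [-0.145,-0.145,-0.145,-0.145,-0.145,0,0,0,0,0,0]

```text
t: 62.62
eef_pos: [0.4285, -0.0751, 0.111]
tcp_rot: [-0.006, 0.641, 0.767, 0.014]
wrist_force: [0.7, 0.6, -3.5]
finger_gap: 0.0157
finger_force: 120.7
```

```bash
python3 -c "
from h import *
s,M=st();o,X,Y,Z,b=tray(M,s['eef_pos'])
print([ (o+a*.085*X+c*.07*Y).round(4).tolist() for a in(-1,1) for c in(-1,1)])
"
```

```text
t 62.62 p [ 0.4285 -0.0751  0.111 ] r 0.435 q [ 0.32  0.04 -0.23  2.08 -0.02  1.02  0.28] tilt out/left deg [0.2 1.7] tooly ang 0.1783 F [ 0.7  0.6 -3.5] gap 0.0157 120.7
[[0.3579, -0.1569, 0.0325], [0.3331, -0.0191, 0.0362], [0.5252, -0.1267, 0.0349], [0.5004, 0.011, 0.0386]]
```

Lower by 33 mm, gently, then release.

Emit:
servo_tool:
  translation:
    - [0,0,0.015]
    - [0,0,0.01]
    - [0,0,0.006]
    - [0,0,0.003]
    - [0,0,0]
  spin: [0,0,0,0,0]

```text
t: 63.25
eef_pos: [0.4296, -0.0729, 0.0781]
tcp_rot: [-0.005, 0.64, 0.768, 0.014]
wrist_force: [-1.1, 2.3, 6.2]
finger_gap: 0.0156
finger_force: 122.2
```

```bash
python3 -c "
from h import *
s,M=st();o,X,Y,Z,b=tray(M,s['eef_pos'])
print([ (o+a*.085*X+c*.07*Y).round(4).tolist() for a in(-1,1) for c in(-1,1)])
"
```

```text
t 63.25 p [ 0.4296 -0.0729  0.0781] r 0.436 q [ 0.32  0.08 -0.24  2.11 -0.01  0.94  0.27] tilt out/left deg [0.3 1.7] tooly ang 0.1807 F [-1.1  2.3  6.2] gap 0.0156 122.2
[[0.3594, -0.1549, -0.0005], [0.3342, -0.0173, 0.0031], [0.5266, -0.1244, 0.0022], [0.5014, 0.0133, 0.0057]]
```

Contact, so open and retreat.

Emit:
servo_tool:
  translation:
    - [0,0,0]
    - [0,0,0]
    - [0,0,0]
    - [0,0,0]
  spin: [0,0,0,0]
  hand: 0.5

```text
t: 63.75
eef_pos: [0.4289, -0.0733, 0.0772]
tcp_rot: [-0.005, 0.64, 0.768, 0.014]
wrist_force: [-0.2, -0.4, -0.1]
finger_gap: 0.0429
finger_force: 0.0
```

Emit:
servo_tool:
  translation:
    - [0,0,-0.03]
    - [0,0,-0.04]
    - [0,0,-0.05]
    - [0,0,-0.05]
    - [0,0,-0.05]
    - [0,-0.03,-0.03]
    - [0,-0.03,-0.03]
    - [0,0,0]
    - [0,0,0]
    - [0,0,0]
    - [0,0,0]
  spin: [0,0,0,0,0,0,0,0,0,0,0]

```text
t: 65.12
eef_pos: [0.3672, -0.0917, 0.3555]
tcp_rot: [-0.006, 0.64, 0.768, 0.014]
wrist_force: [0.7, 0.4, -0.2]
finger_gap: 0.0429
finger_force: 0.0
```

```bash
python3 -c "
from h import *
st()
A,C=top()
for y in(.069,.003,-.063): print('hung',rect(A,near(A,.638,y,.025,.2,.22))[:3], np.percentile(A[near(A,.638,y,.03,.18,.22)][:,2],95))
print('crate',rect(A,near(A,.52,-.337,.16,.08,.09))); m=near(A,.43,-.07,.14,.032,.039);print('tray rim',rect(A,m))
p,d,i=cap('scene');cv2.imwrite('pics/fin.png',p[:,:,::-1])
"
```

```text
t 65.12 p [ 0.3672 -0.0917  0.3555] r 0.379 q [ 0.37 -0.25 -0.17  1.81 -0.07  1.58  0.38] tilt out/left deg [0.1 1.7] tooly ang 0.1808 F [ 0.7  0.4 -0.2] gap 0.0429 0.0
hung (array([638. ,  69.7]), array([18.1, 24.8]), 3.8709957599639893) 0.2101881191152492
hung (array([636. ,   3.2]), array([17.6, 24.2]), 1.712183952331543) 0.20992691898805432
hung (array([633.9, -65.5]), array([24.1, 18.7]), 84.25513458251953) 0.2100644094944859
crate (array([ 520.4, -337.7]), array([177.4, 177.5]), 75.85848999023438, [[413.0, -402.0], [585.0, -445.0], [628.0, -273.0], [456.0, -230.0]])
tray rim (array([442.3, -32.1]), array([174.9, 144. ]), 11.335052490234375, [[342.0, 21.0], [371.0, -120.0], [542.0, -86.0], [514.0, 56.0]])
```

View pics/fin.png

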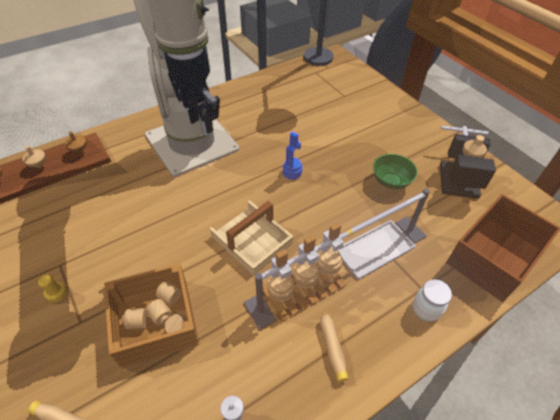

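The final view shows three tops hanging over the slats, four blanks in the crate at (155,310) and the tray empty and level at (252,240). It was nudged about 4 cm but is clear of everything. Handing in.

```bash
python3 -c "
from cell import arm
print(arm.hand_in())"
```

```text
the job is handed in; nothing more can be done
None
```

The job is handed in, with no verdict returned: all three tops hang past the brass band over the slatted board, all four blanks are in the crate, and the empty tray is level on the bench, clear of the crate.

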